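Wring the long gauge slab onto the focus-check stand

ROBOT

A 6-joint arm with a two-finger parallel gripper is mounted at the origin on the work surface. World frame = base frame: x ahead of the robot, y to its left, z up, the work surface at z = 0. Lengths are in mm, angles in rad, forces in N, time in s.
With the tool pointing down it reaches from about 300 to 825 mm from the base axis. Payload 5.4 kg.
Tool frame: the origin (TCP) lies on the centre line of the jaws, within the pads' length; the fingertips stand 25 mm ahead of it and the grasp point (between the pads) lies 6 mm ahead of it (env.tip_reach is the distance from the TCP to the fingertips, in mm); z points along the fingers, x is the direction in which the jaws open and shut, and the axes are right-handed (so a half turn about z gives the same grasp; the last joint's range is limited). The gripper opens to 92 mm and grips with 3 to 60 N. Pads are 20 mm wide; open, the fingers measure 128 mm over their backs; the gripper's body (75 mm by 189 mm) begins 69 mm behind the grasp point.
Start: joints at [-1.529, 0.158, 1.597, -0, 1.386, -0.21], TCP at [143.237, -556.857, 239.601] pointing down, gripper open.
Joint ranges: [-2.91, 2.91], [-0.94, 2.29], [0.18, 2.7], [-1.29, 4.43], [0.17, 2.64], [-3, 3]. Speed limits (rad/s): [2.57, 2.57, 3.14, 3.14, 3.14, 3.14].

INTERFACE

Orientations are given as a 3x3 rotation matrix whose columns are the frame's x, y, z axes.
In Python, from rig import env gives the robot as it stands.
- The arm moves only by the shell command python3 -m crank 'ROWS'. ROWS is JSON, a list of rows, each an object with "twist": the turn, a rotation vector about the world's x, y, z in degrees, a list of three; "xyz": the shift along the world's x, y, z in mm, a list of three; "grip": the finger opening in mm, from 0 to 91.9. In form: [{"twist": [rx, ry, rz], "xyz": [tx, ty, tz], "grip": grip}, ...]. A call has 1 to 8 rows; each row is the pose to reach, as a shift and turn from the pose commanded when the call began; what a row does not reach only later rows make up. A row lasts 1/8 s, in which the tool goes at most 62.5 mm and 10.7 degrees, less where a joint would pass 70% of its speed; a pose out of reach is approached as far as the arm can. A call with a gripper value outside its range is refused whole. The fingers move at their own pace and stop on an object; the grip force is fixed at half the most. Time passes only in rows, so rows that repeat a pose let the fingers close. It gives the time, the measured TCP pose, the force and the opening at its end, in the units of the state.
- env.get_state(): the state, without advancing time (a new reading comes with each control period).
- env.get_image(name): name is "side" or "top" or "wrist"; returns a dict with "frame" (480x640x3 uint8, red, green, blue), "camera_matrix" (3x3 intrinsics, pixels), "D" ([k1, k2, p1, p2, k3] as OpenCV has them; the pictures are not rectified), "pose" (4x4, takes a point from camera to world coordinates). Camera axes: x right, y down, z forward; pixel columns grow to the right and rows downward; lengths in mm; the calibration is good to about 2 mm. A picture is of the moment at which its call begins. There is no depth.
- env.sign_off(): hands the job in, once; it reports no verdict.
The state is a dict: "time": time; "joint_pos": joint angles; "dq": joint speeds; "joint_efforts": joint torques, N m; "tcp_pos": TCP position; "tcp_rot": TCP orientation; "contact_force": force on the tool from outside, world axes, zero at the start; "wrist_torque": the same for the moment, N m; "grip_width": finger opening in mm.
Only numpy, scipy, OpenCV 4.12 (cv2) and the standard library are available. Lean on these libraries where they do the work, as an engineer would, in place of code of your own. Each camera call takes 0.05 s, during which the arm holds its last target.

TASK

Take the longer of the two slabs out of the wooden rack, lay it flat on the cork mat and let go, then take it again flat and wring it onto the bright steel face of the focus-check stand: set it flat on the face about a third of its length short of the end stop, and, pressing it down with about 20 N all the way (never near 60 N), slide it slowly under the lip until it is fully home against both the end stop and the low side fence, and let go. Leave the shorter slab standing in the rack and do not disturb the pen jar or the hand lens.

Things in the scene. Friction and masses are not known exactly. Their poses are not given: they have to be found in the camera images.
- slab: Longer of two plain ground aluminium slabs: 120 mm long (its x), 34 thick (y), 60 wide (z), 0.5 to 0.8 kg; origin at its centre. It starts standing on a long narrow edge (z up) in a slot of the rack, centre 40 mm above the bench. Either 120 x 60 face may go down (then y is vertical), either end first. Leaned over 30 degrees on its narrow edge and let go, it tips onto its face.
- short_slab: The other aluminium slab, same thickness and width but only 85 mm long; origin at its centre, same axes. It stands in the other slot of the rack and stays there.
- rack: Fixed wooden rack, left or right on the bench; origin under its centre. Base 140 (x) x 190 (y) x 10 mm, two slots along x centred at y = -50 and +50 mm, floor 10 mm above the bench, 38 mm wide between strips 8 mm thick whose tops are 25 mm above the bench; end strips' tops at 16 mm. Which slab is in which slot changes.
- mat: Fixed cork mat, 150 (x) x 160 (y) x 5 mm, origin under its centre, on the bench between rack and stand.
- stand: Fixed focus-check stand; origin under its centre, on the bench; x is the sliding direction, roughly away from the robot. Grey base plate, x -90 to +100, y -60 to +60, 10 mm thick. On it the bright steel ground face, 120 (x) x 60 (y) mm, centred on the origin, 34 mm above the bench, open at the -x end and the -y side.
- face: The bright steel ground block fixed on the stand, 120 x 60 x 24 mm, axes as the stand's; origin under its centre, 10 mm above the bench. Its top is the ground face.
- stop (a point): Middle of the inner surface of the stand's end stop, a dark rigid upright across the +x end, where it meets the ground face (x = +60.5 mm); axes as the stand's. From its top a lip overhangs back 14 mm (to x = +46.5 mm); the lip's underside is 36.5 mm above the ground face (2.5 mm more than the slab is thick), its top 42.5 mm.
- fence (a point): Middle of the inner top edge of the stand's low side fence, a dark rigid strip along the +y side of the face, x -55 to +60, y 30.5 to 40.5 mm; axes as the stand's. Its top is only 6 mm above the ground face: fingers holding the slab across its 60 mm width pass over it if their tips stay higher.
- home (a point): Where the slab's centre is when fully home: 17 mm above the centre of the stand's ground face (51 mm above the bench), axes as the stand's.
- pen_jar: Bystander: glass jar of pens, 72 mm across, about 150 mm high with the pens; origin under its centre. It stands beyond the mat.
- lens: Bystander: hand lens lying on the bench, round head 76 mm across with a 90 mm handle; origin under the centre of the head.
Mind the look-alikes: they are no part of the job. What is shaped like the stand but yellow is not meant.

How it is judged:
By the outcome, as a careful person would: the job done as asked, in the order asked, and still so for the second after the job is handed in, with the robot touching nothing.
It also fails if it takes over 72 s, if anything falls off the work surface, if the arm or the gripper's body presses on something with over 40 N, if the wrist force passes 120 N, or if a joint passes its speed limit or range.

## Working session

There is one attempt and no reset: what is moved stays moved. The work goes in short steps, Python scripts to look and compute and a shell command to move; the robot and the scene stay as the last step left them, time stands still between calls to the robot, and variables do not carry over. Pictures are saved under pics/ and viewed, and the job is handed in when it is done.

```bash
ls; mkdir -p pics; python3 - <<'E'
from rig import env
import cv2,pickle
s=env.get_state();print(s)
for n in ["side","top","wrist"]:
    im=env.get_image(n);cv2.imwrite(f"pics/{n}0.png",im["frame"][:,:,::-1]);pickle.dump(im,open(f"pics/{n}0.pkl","wb"))
    print(n,im["camera_matrix"],im["D"],im["pose"])
E
```

```text
pics
{'time': 0.0, 'joint_pos': array([-1.52910676e+00,  1.59009950e-01,  1.59818392e+00,  4.72259407e-05,
        1.38621646e+00, -2.10109091e-01]), 'dq': array([2.73349332e-05, 3.81374931e-04, 7.03471054e-04, 1.17420439e-03,
       9.26761181e-04, 6.03965380e-04]), 'joint_efforts': array([ 5.02353378e-04, -3.85577059e+01, -3.22103977e+01,  7.01500406e-02,
        3.79839039e-02, -1.26612672e-04]), 'tcp_pos': array([ 143.22326151, -556.29612734,  238.66505058]), 'tcp_rot': array([[ 2.49137835e-01, -9.68468037e-01, -2.93725222e-05],
       [-9.68466423e-01, -2.49137475e-01,  1.81802553e-03],
       [-1.76801741e-03, -4.24492642e-04, -9.99998347e-01]]), 'contact_force': array([-0.12363911, -0.10956948, -0.46517958]), 'wrist_torque': array([ 0.03010266,  0.01206188, -0.00459331]), 'grip_width': 91.99410096445075}
side [[621.13409209   0.         318.25465941]
 [  0.         621.13409209 250.79690868]
 [  0.           0.           1.        ]] [-0.08637479  0.          0.          0.          0.        ] [[ 8.87653306e-01 -3.07106928e-01  3.43157315e-01 -2.17305444e+01]
 [-4.60506057e-0
[... 411 characters left out ...]
1  1.69427571e-01  3.67108971e+02]
 [-9.99871717e-01 -1.55174641e-02 -3.96967584e-03 -6.66240947e+01]
 [ 6.54094053e-03 -1.69347797e-01 -9.85534647e-01  1.10167151e+03]
 [ 0.00000000e+00  0.00000000e+00  0.00000000e+00  1.00000000e+00]]
wrist [[343.23005969   0.         317.93989888]
 [  0.         343.23005969 234.86631906]
 [  0.           0.           1.        ]] [-0.02530389  0.          0.          0.          0.        ] [[ 2.49175692e-01 -9.37162680e-01 -2.44208077e-01  2.12136264e+02]
 [-9.68456166e-01 -2.41652180e-01 -6.08019647e-02 -5.39055910e+02]
 [-2.03208187e-03  2.51655190e-01 -9.67814825e-01  3.84659556e+02]
 [ 0.00000000e+00  0.00000000e+00  0.00000000e+00  1.00000000e+00]]
```

View pics/top0.png

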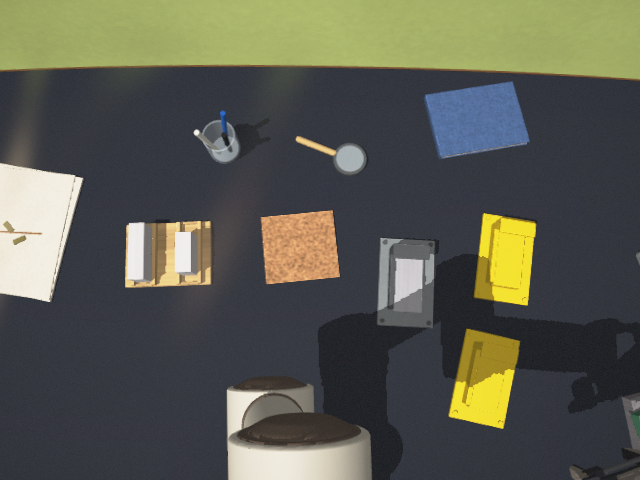

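View pics/side0.png

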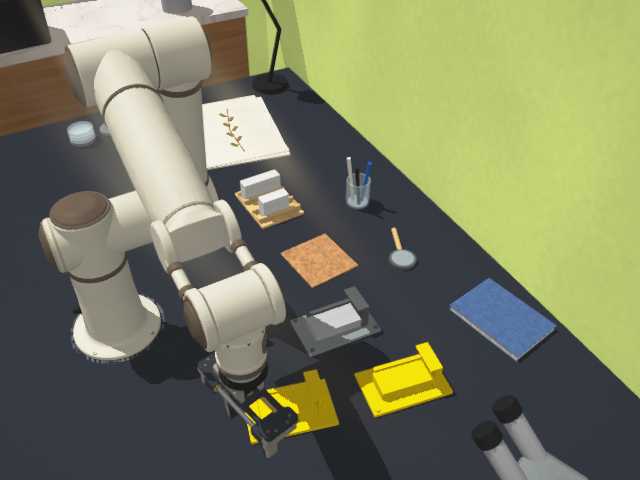

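View pics/wrist0.png

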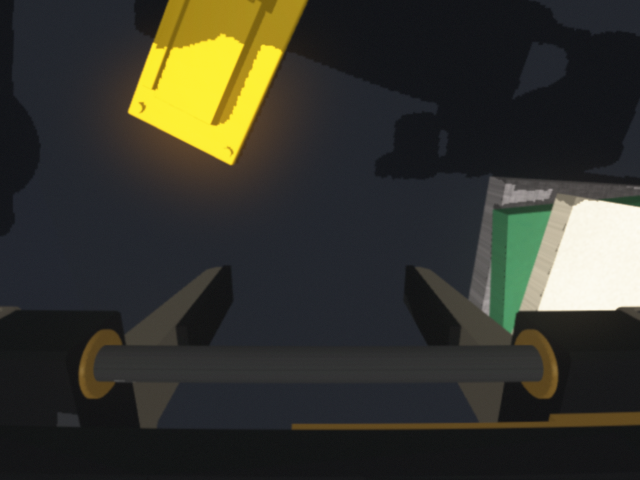

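Top view: the rack is at about (168,254), with one slab at (140,252) spanning rows 222–283 (longer) and another at (186,253) spanning rows 232–273 (shorter). The mat is at (300,247). The grey stand with the steel face is at (407,283), and the yellow look-alikes are at (505,258) and (485,378). The jar is at (221,140) and the lens at (350,158). Next I'll take enlarged crops for confirmation and corners.

```bash
cat > h.py <<'E'
import numpy as np,cv2,pickle
from rig import env
def load(n): return pickle.load(open(f"pics/{n}.pkl","rb"))
def ray(im,px):
    u=cv2.undistortPoints(np.array([[px]],float),im["camera_matrix"],np.array(im["D"]))[0,0]
    d=im["pose"][:3,:3]@np.array([u[0],u[1],1]);return im["pose"][:3,3],d/np.linalg.norm(d)
def plane(im,px,z):
    o,d=ray(im,px);return o+d*(z-o[2])/d[2]
def tri(a,pa,b,pb):
    o1,d1=ray(a,pa);o2,d2=ray(b,pb)
    t=np.linalg.lstsq(np.stack([d1,-d2],1),o2-o1,rcond=None)[0]
    p,q=o1+t[0]*d1,o2+t[1]*d2;return (p+q)/2,np.linalg.norm(p-q)
def proj(im,P):
    T=np.linalg.inv(im["pose"]);return cv2.projectPoints(np.array(P,float).reshape(-1,3),cv2.Rodrigues(T[:3,:3])[0],T[:3,3],im["camera_matrix"],np.array(im["D"]))[0][:,0]
def snap(n,tag):
    im=env.get_image(n);pickle.dump(im,open(f"pics/{tag}.pkl","wb"));cv2.imwrite(f"pics/{tag}.png",im["frame"][:,:,::-1]);return im
def crop(tag,x0,y0,x1,y1,k,out):
    f=load(tag)["frame"][y0:y1,x0:x1,::-1];cv2.imwrite(f"pics/{out}.png",cv2.resize(f,None,fx=k,fy=k,interpolation=cv2.INTER_CUBIC))
E
python3 - <<'E'
from h import *
crop("top0",115,205,225,300,6,"c1")
crop("side0",225,160,310,230,8,"c2")
crop("top0",365,225,450,335,5,"c3")
crop("side0",280,280,390,360,7,"c4")
E
```

```text
(no output)
```

View pics/c1.png

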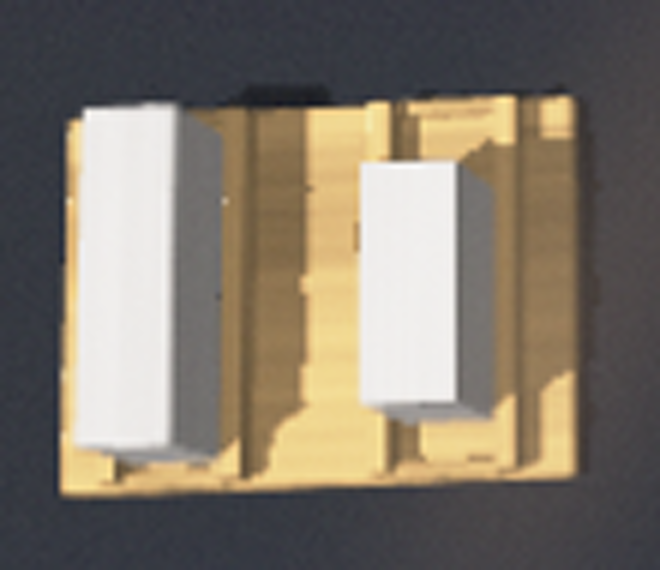

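View pics/c2.png

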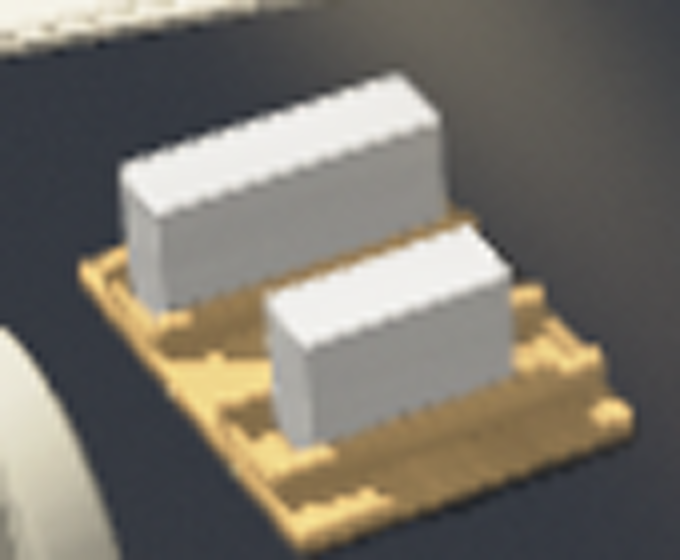

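View pics/c3.png

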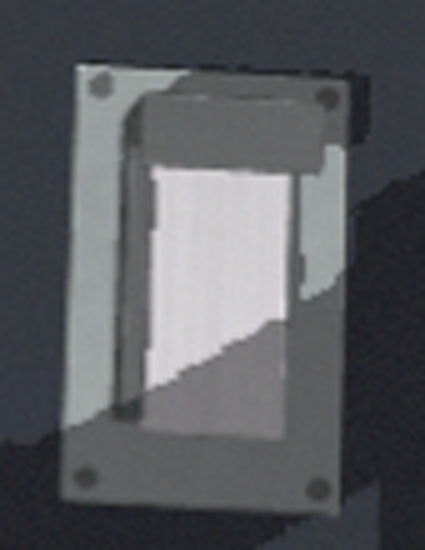

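View pics/c4.png

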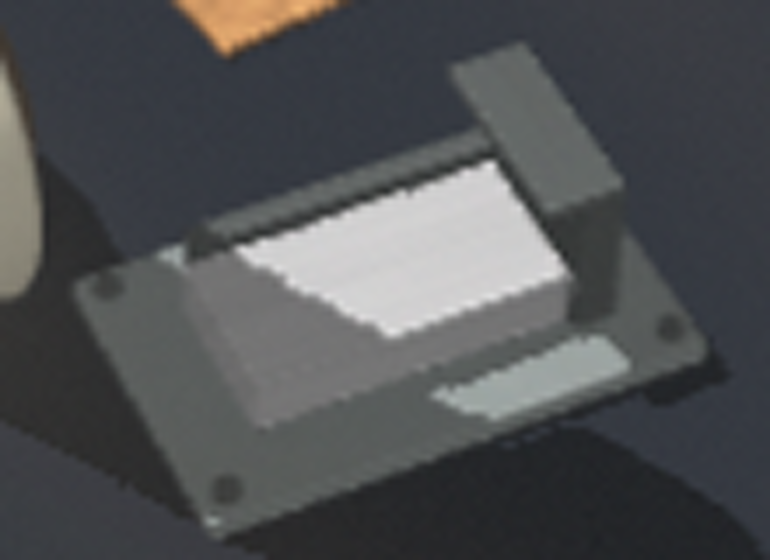

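Confirmed: the slab in the left slot, top px (128–144, 222–280), is clearly longer than the one at (186,253), so it is the one meant. The grey stand at top px (407,283) has the steel face; the yellow ones are decoys.

```bash
python3 - <<'E'
from h import *
np.set_printoptions(precision=1,suppress=True)
t=load("top0");s=load("side0")
A=lambda c:(c[0]/6+115-.4,c[1]/6+205-.4)
B=lambda c:(c[0]/8+225-.4,c[1]/8+160-.4)
C=lambda c:(c[0]/5+365-.4,c[1]/5+225-.4)
D=lambda c:(c[0]/7+280-.4,c[1]/7+280-.4)
P=[]
for n,a,b in [("TL",(85,108),(398,73)),("TR",(177,103),(440,122)),("BR",(168,447),(160,217)),("BL",(77,445),(122,168))]:
    p,e=tri(t,A(a),s,B(b));print("slab",n,p,e,plane(t,A(a),70),plane(s,B(b),70));P.append((plane(t,A(a),70)+plane(s,B(b),70))/2)
P=np.array(P);print("c",P.mean(0),"len",np.linalg.norm(P[0]-P[3]),np.linalg.norm(P[1]-P[2]),"ang",[np.degrees(np.arctan2(v[1],v[0])) for v in (P[0]-P[3],P[1]-P[2])])
Q=[]
for n,a,b in [("TL",(80,65),None),("TR",(350,82),(705,350)),("BR",(338,515),(212,538)),("BL",(62,500),(78,290))]:
    q=plane(t,C(a),10);Q.append(q);print("stand",n,q)
    if b: print(tri(t,C(a),s,D(b)),plane(s,D(b),10))
Q=np.array(Q);m=Q.mean(0);v=Q[0]+Q[1]-Q[2]-Q[3];print(m,np.degrees(np.arctan2(v[1],v[0])),np.linalg.norm(v)/2)
# mat, rack by colour
hsv=cv2.cvtColor(t["frame"],cv2.COLOR_RGB2HSV)
m=cv2.inRange(hsv,(5,80,60),(18,255,255));m[:, :240]=0
c=max(cv2.findContours(m,0,2)[0],key=cv2.contourArea);r=cv2.minAreaRect(c);bx=cv2.boxPoints(r)
W=np.array([plane(t,p,5) for p in bx]);print("mat",W,W.mean(0))
for n,p in [("jar",(226,155)),("lens",(350,158)),("handle",(298,138))]:print(n,plane(t,p,0))
E
```

```text
slab TL [586.9 339.2  74.5] 2.081093416043724 [586.9 341.4  70. ] [590.4 345.1  70. ]
slab TR [590.  307.9  70.3] 2.057725414305556 [589.  308.3  70. ] [591.1 308.   70. ]
slab BR [470.8 301.4  70.1] 5.529181741994138 [468.3 302.5  70. ] [473.4 300.4  70. ]
slab BL [469.7 333.   72.7] 3.6087081671541505 [468.3 334.7  70. ] [472.6 335.9  70. ]
c [530. 322.  70.] len 118.48979443439302 119.43462418566176 ang [np.float64(3.828853888251643), np.float64(3.212268294856465)]
stand TL [ 574.2 -194.2   10. ]
stand TR [ 568.6 -313.3   10. ]
(array([ 569.8, -314. ,    8.7]), np.float64(2.0937948986715647)) [ 570.2 -315.1   10. ]
stand BR [ 380.2 -304.6   10. ]
(array([ 381.5, -306.1,    5.4]), np.float64(2.58502814058434)) [ 381.1 -309.7   10. ]
stand BL [ 385.5 -186.    10. ]
(array([ 387.7, -187.1,    7.2]), np.float64(4.588779332701412)) [ 388.9 -190.1   10. ]
[ 477.1 -249.5   10. ] -2.5626829477644177 188.73734701337543
mat [[ 617.7   74.4    5. ]
 [ 637.   -88.8    5. ]
 [ 487.6 -105.1    5. ]
 [ 469.    54.5    5. ]] [552.8 -16.2   5. ]
jar [762.5 156.2   0. ]
lens [ 759.3 -126.8    0. ]
handle [805.6  -7.3   0. ]
```

Estimates so far: slab centre (530,322), yaw 3.5°. Stand origin about (472,-249), yaw −2.6°. Mat centre about (553,-16), yaw about 7°. I'll refine with the wrist camera, first over the stand.

```bash
python3 -m crank '[{"twist":[0,0,-5],"xyz":[70,75,20],"grip":91.9},{"twist":[0,0,-17],"xyz":[287,307,20],"grip":91.9},{"twist":[0,0,-17],"xyz":[287,307,20],"grip":91.9},{"twist":[0,0,-17],"xyz":[287,307,20],"grip":91.9},{"twist":[0,0,-17],"xyz":[287,307,20],"grip":91.9},{"twist":[0,0,-17],"xyz":[287,307,20],"grip":91.9},{"twist":[0,0,-17],"xyz":[287,307,20],"grip":91.9},{"twist":[0,0,-17],"xyz":[287,307,20],"grip":91.9}]'
python3 - <<'E'
from h import *
snap("wrist","w1")
E
```

```text
time: 1.15
tcp_pos: [431.7, -247.4, 259.4]
tcp_rot: [[-0.04, -0.999, 0.0], [-0.999, 0.04, 0.001], [-0.001, 0.0, -1.0]]
contact_force: [-0.1, -0.4, 0.2]
grip_width: 91.9
```

View pics/w1.png

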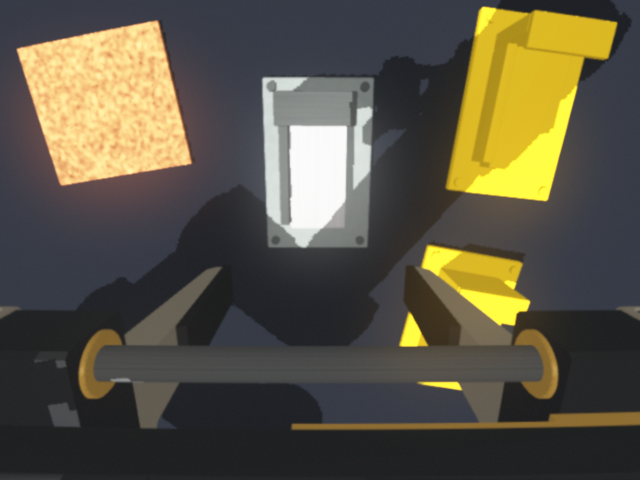

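The wrist view shows the stand centred at (318,160), with the bright face at rows 125–228, cols 289–347. The mat is at (105,103). I'll take a closer second view.

```bash
python3 -m crank '[{"twist":[0,0,0],"xyz":[-50,0,-50],"grip":91.9},{"twist":[0,0,0],"xyz":[-50,0,-50],"grip":91.9},{"twist":[0,0,0],"xyz":[-50,0,-50],"grip":91.9}]'
python3 - <<'E'
from h import *
snap("wrist","w2")
crop("w1",250,65,390,260,4-1,"c5")
crop("w2",230,0,410,240,3,"c6")
E
```

```text
time: 1.58
tcp_pos: [379.8, -250.9, 209.9]
tcp_rot: [[-0.047, -0.999, 0.0], [-0.999, 0.047, -0.0], [0.0, -0.0, -1.0]]
contact_force: [0.1, 0.2, 0.8]
grip_width: 91.9
```

View pics/c5.png

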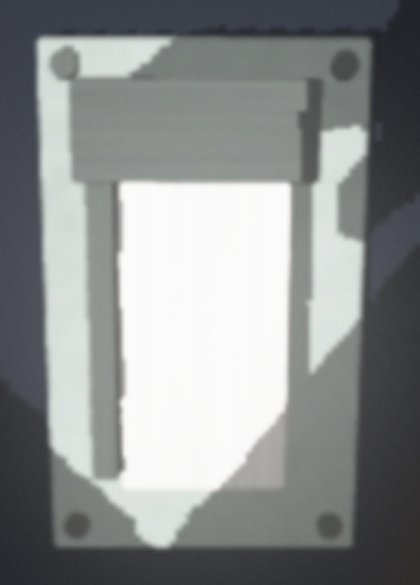

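View pics/w2.png

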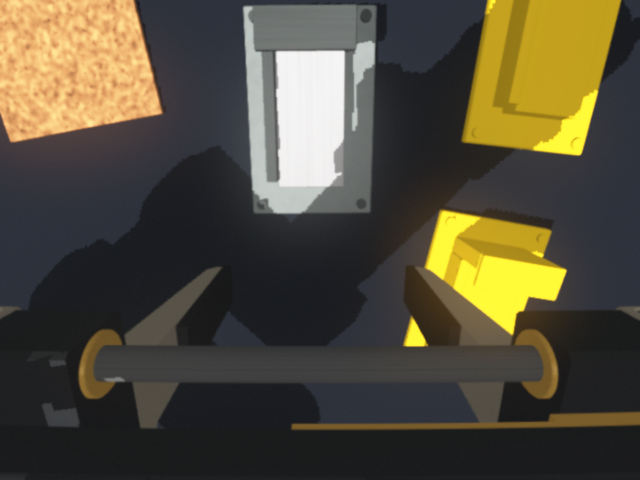

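View pics/c6.png

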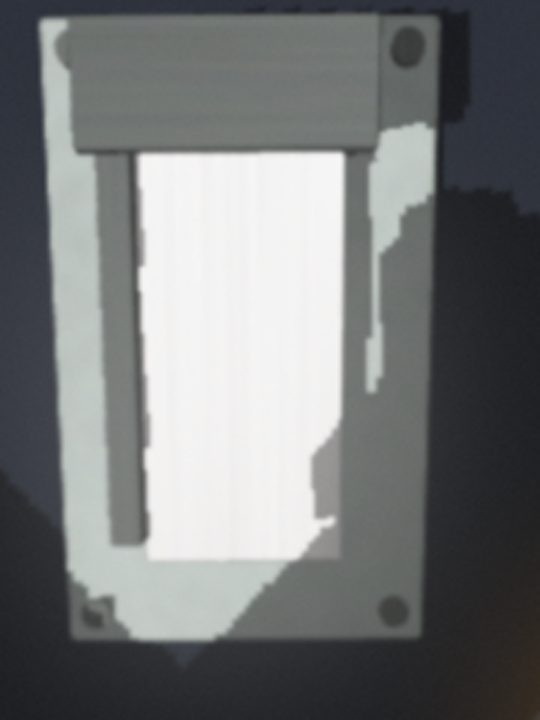

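```bash
python3 - <<'E'
from h import *
np.set_printoptions(precision=1,suppress=True)
a=load("w1");b=load("w2")
A=lambda c:(c[0]/3+250-.33,c[1]/3+65-.33)
B=lambda c:(c[0]/3+230-.33,c[1]/3-.33)
pts={"TL":((36,38),(40,18),10,(100,60)),"TR":((372,40),(440,17),10,(100,-60)),"BR":((354,548),(421,638),10,(-90,-60)),"BL":((56,548),(72,638),10,(-90,60)),
"fBL":((122,489),(148,558),34,(-60,30)),"fBR":((285,489),(341,558),34,(-60,-30)),"fenI":((121,478),(147,545),40,(-55,30.5)),"fenO":((94,478),(111,545),40,(-55,40.5)),
"lipL":((70,182),(75,150),70,None),"lipR":((305,183),(377,150),76.5,None)}
L=[];W=[]
for k,(p,q,z,l) in pts.items():
    x=plane(a,A(p),z);y=plane(b,B(q),z)
    print(k,tri(a,A(p),b,B(q))[0],x,y)
    if l: L.append(l);W.append((x+y)[:2]/2)
L=np.array(L,float);W=np.array(W)
lc=L-L.mean(0);wc=W-W.mean(0)
ang=np.arctan2((lc[:,0]*wc[:,1]-lc[:,1]*wc[:,0]).sum(),(lc*wc).sum())
R=np.array([[np.cos(ang),-np.sin(ang)],[np.sin(ang),np.cos(ang)]])
o=W.mean(0)-R@L.mean(0);print("stand origin",o,"yaw",np.degrees(ang));print((W-(L@R.T+o)))
E
```

```text
TL [ 576.  -192.9   10.6] [ 576.1 -192.7   10. ] [ 576.3 -192.9   10. ]
TR [ 570.5 -312.2   10.7] [ 570.7 -312.3   10. ] [ 570.8 -312.3   10. ]
BR [ 382.5 -304.5   11.6] [ 382. -305.   10.] [ 382.2 -304.4   10. ]
BL [ 389.7 -187.4   20.2] [ 386.7 -185.6   10. ] [ 387.9 -185.3   10. ]
fBL [ 416.9 -216.6   39.3] [ 415.6 -215.8   34. ] [ 416.4 -216.2   34. ]
fBR [ 413.8 -276.    36.6] [ 413.2 -276.2   34. ] [ 413.5 -276.3   34. ]
fenI [ 420.7 -216.3   37.9] [ 421.1 -216.2   40. ] [ 420.9 -216.9   40. ]
fenO [ 421.6 -206.3   41. ] [ 421.5 -206.4   40. ] [ 421.5 -205.9   40. ]
lipL [ 522.6 -210.    75.6] [ 522.8 -208.8   70. ] [ 524.1 -209.6   70. ]
lipR [ 519.2 -283.4   75.6] [ 519.3 -281.3   76.5] [ 518.8 -285.3   76.5]
stand origin [ 474.4 -248.7] yaw -2.356526391113957
[[-0.6  0.1]
 [-1.1  0.5]
 [ 0.1  0.3]
 [ 0.4 -0.4]
 [ 0.3  0.3]
 [ 0.1  0. ]
 [ 0.3 -0.6]
 [ 0.4 -0.2]]
```

Residuals are under 1 mm: stand origin (474.4,-248.7), yaw −2.4°, and the heights triangulate sensibly. Next, the rack.

```bash
python3 -m crank '[{"twist":[0,0,6],"xyz":[110,572,50],"grip":91.9},{"twist":[0,0,6],"xyz":[110,572,50],"grip":91.9},{"twist":[0,0,6],"xyz":[110,572,50],"grip":91.9},{"twist":[0,0,6],"xyz":[110,572,50],"grip":91.9},{"twist":[0,0,6],"xyz":[110,572,50],"grip":91.9},{"twist":[0,0,6],"xyz":[110,572,50],"grip":91.9},{"twist":[0,0,6],"xyz":[110,572,50],"grip":91.9},{"twist":[0,0,6],"xyz":[110,572,50],"grip":91.9}]'
python3 -m crank '[{"twist":[0,0,0],"xyz":[0,0,0],"grip":91.9},{"twist":[0,0,0],"xyz":[0,0,0],"grip":91.9},{"twist":[0,0,0],"xyz":[0,0,0],"grip":91.9}]'
python3 - <<'E'
from h import *
snap("wrist","w3")
E
```

```text
time: 2.62
tcp_pos: [476.5, 242.3, 255.2]
tcp_rot: [[0.06, -0.998, 0.005], [-0.998, -0.06, 0.001], [-0.001, -0.005, -1.0]]
contact_force: [1.0, -0.3, 0.8]
grip_width: 92.3
time: 3.0
tcp_pos: [474.9, 238.3, 253.0]
tcp_rot: [[0.058, -0.998, 0.001], [-0.998, -0.058, 0.0], [0.0, -0.001, -1.0]]
contact_force: [0.9, -0.1, -0.2]
grip_width: 91.5
```

View pics/w3.png

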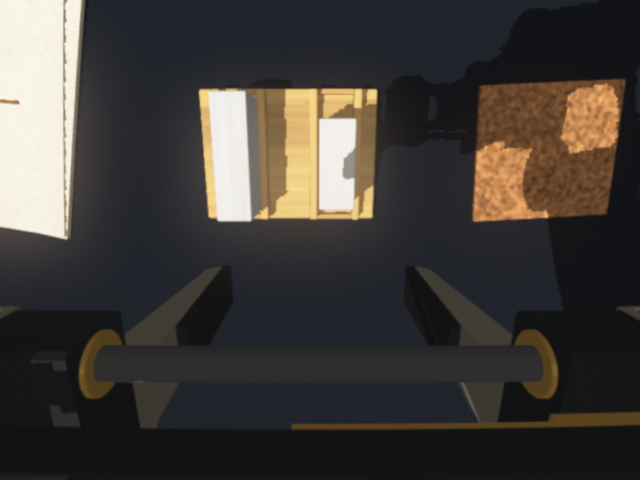

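The long slab top is at px (210–255, 92–221), with the short slab at (337,165). I'll take a second view from over the slab.

```bash
python3 -m crank '[{"twist":[0,0,0],"xyz":[5,84,-20],"grip":91.9},{"twist":[0,0,0],"xyz":[5,84,-20],"grip":91.9},{"twist":[0,0,0],"xyz":[5,84,-20],"grip":91.9},{"twist":[0,0,0],"xyz":[5,84,-20],"grip":91.9}]'
python3 - <<'E'
from h import *
snap("wrist","w4")
crop("w3",190,75,390,235,4,"c7")
crop("w4",250,40,450,220,4-1,"c8")
E
```

```text
time: 3.55
tcp_pos: [479.7, 322.1, 232.8]
tcp_rot: [[0.058, -0.998, 0.0], [-0.998, -0.058, -0.0], [0.0, -0.0, -1.0]]
contact_force: [0.7, 0.4, -0.3]
grip_width: 91.9
```

View pics/c7.png

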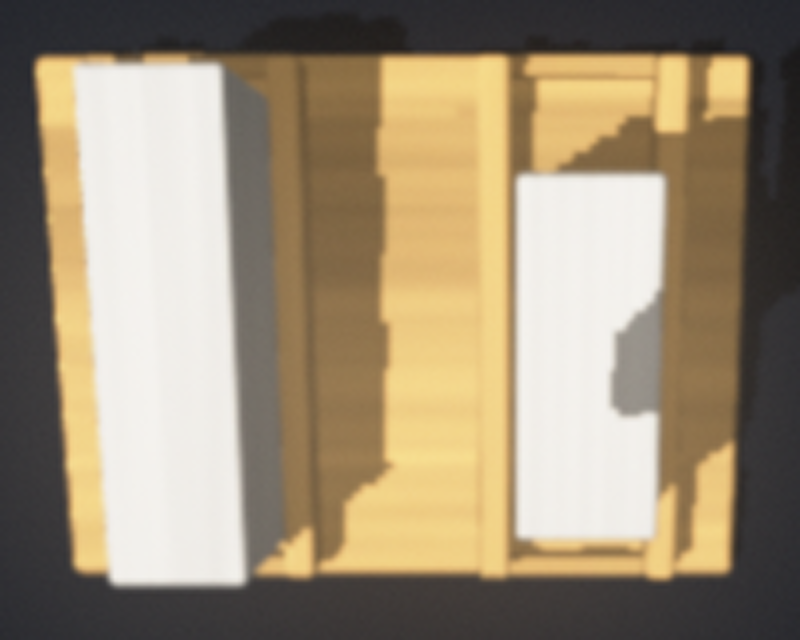

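View pics/w4.png

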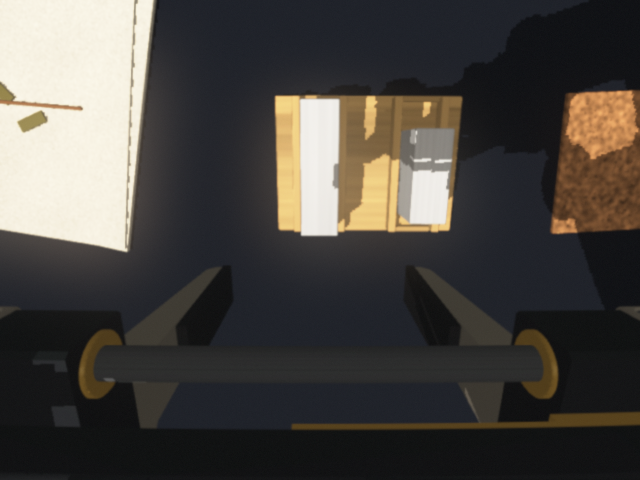

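View pics/c8.png

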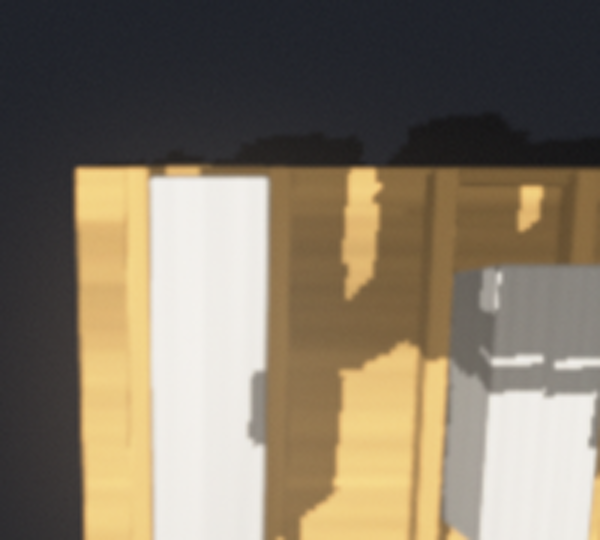

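```bash
python3 - <<'E'
from h import *
np.set_printoptions(precision=1,suppress=True)
a=load("w3");b=load("w4")
def quad(im,x0,y0,x1,y1):
    h=cv2.cvtColor(im["frame"],cv2.COLOR_RGB2HSV);m=np.zeros(h.shape[:2],np.uint8)
    m[y0:y1,x0:x1]=(cv2.inRange(h,(0,0,195),(180,40,255)))[y0:y1,x0:x1]
    c=max(cv2.findContours(m,0,1)[0],key=cv2.contourArea);h=cv2.convexHull(c)
    for e in np.linspace(.01,.1,30):
        q=cv2.approxPolyDP(h,e*cv2.arcLength(h,True),True)
        if len(q)<=4: break
    return q[:,0].astype(float)
for im,r in((a,(195,80,270,230)),(b,(290,80,350,245))):
    q=quad(im,*r);print(q);W=np.array([plane(im,p,70) for p in q]);print(W,W.mean(0))
# manual
A=lambda c:(c[0]/4+190-.4,c[1]/4+75-.4)
for n,p,q in [("TL",(76,63),(300,98.5)),("TR",(221,63),(339,98.5)),("BR",(246,584),(338,235.5)),("BL",(110,584),(301,235.5))]:
    print(n,tri(a,A(p),b,q),plane(a,A(p),70),plane(b,q,70))
E
```

```text
[[243.  91.]
 [250. 219.]
 [219. 220.]
 [209.  92.]]
[[590.  312.4  70. ]
 [472.8 304.9  70. ]
 [470.  335.3  70. ]
 [587.5 343.1  70. ]] [530.1 323.9  70. ]
[[337.  99.]
 [336. 234.]
 [302. 234.]
 [300. 100.]]
[[590.  312.4  70. ]
 [472.4 304.8  70. ]
 [470.5 336.3  70. ]
 [587.4 343.6  70. ]] [530.1 324.3  70. ]
TL (array([588.8, 343.7,  69.1]), np.float64(0.2939463330738288)) [588.9 343.4  70. ] [588.6 343.6  70. ]
TR (array([590.5, 310.7,  70.2]), np.float64(0.07251922219494814)) [590.6 310.8  70. ] [590.5 310.7  70. ]
BR (array([472. , 303.1,  73.6]), np.float64(0.11776106793501147)) [471.3 303.8  70. ] [471.  302.9  70. ]
BL (array([469.2, 337.2,  70.2]), np.float64(0.305474255357558)) [469.3 337.2  70. ] [469.  337.2  70. ]
```

Two views agree: slab centre (530,324), yaw 3.5°, top at 70±2 mm, length 118–120. Descending to put the grasp point 15 mm under the top.

```bash
python3 -m crank '[{"twist":[0,0,0.2],"xyz":[50,2,-30],"grip":91.9},{"twist":[0,0,0.2],"xyz":[50,2,-80],"grip":91.9},{"twist":[0,0,0.2],"xyz":[50,2,-120],"grip":91.9},{"twist":[0,0,0.2],"xyz":[50,2,-150],"grip":91.9},{"twist":[0,0,0.2],"xyz":[50,2,-172],"grip":91.9},{"twist":[0,0,0.2],"xyz":[50,2,-172],"grip":91.9},{"twist":[0,0,0.2],"xyz":[50,2,-172],"grip":91.9}]'
python3 - <<'E'
from h import *
snap("wrist","w5");snap("side","s5")
E
```

```text
time: 4.47
tcp_pos: [530.4, 325.1, 61.9]
tcp_rot: [[0.062, -0.998, 0.002], [-0.998, -0.062, 0.001], [-0.001, -0.002, -1.0]]
contact_force: [0.8, 0.1, 0.6]
grip_width: 92.0
```

View pics/w5.png

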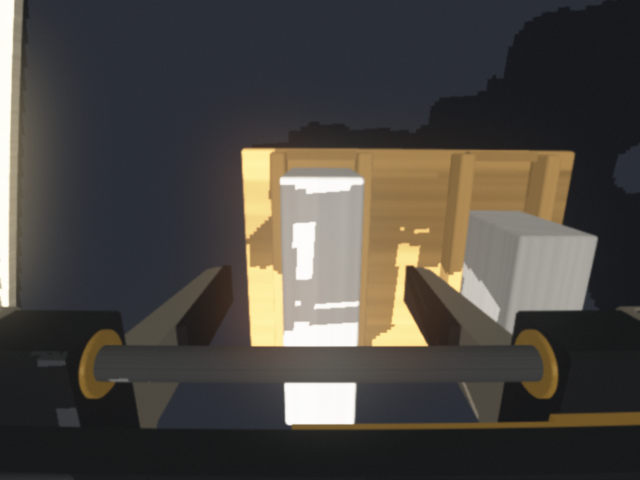

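The slab (282–362 px) is centred between the fingers, which are at 232 and 405. Closing.

```bash
python3 -m crank '[{"twist":[0,0,0],"xyz":[0,0,0],"grip":25},{"twist":[0,0,0],"xyz":[0,0,0],"grip":25},{"twist":[0,0,0],"xyz":[0,0,0],"grip":25},{"twist":[0,0,0],"xyz":[0,0,0],"grip":25},{"twist":[0,0,0],"xyz":[0,0,0],"grip":25},{"twist":[0,0,0],"xyz":[0,0,0],"grip":25}]'
```

```text
time: 5.32
tcp_pos: [529.4, 324.9, 60.3]
tcp_rot: [[0.063, -0.998, -0.0], [-0.998, -0.063, -0.001], [0.001, 0.0, -1.0]]
contact_force: [0.3, -3.5, 1.2]
grip_width: 34.2
```

```bash
python3 -m crank '[{"twist":[0,0,0],"xyz":[0,0,10],"grip":25},{"twist":[0,0,0],"xyz":[0,0,30],"grip":25},{"twist":[0,0,0],"xyz":[0,0,60],"grip":25},{"twist":[0,0,0],"xyz":[0,0,90],"grip":25},{"twist":[0,0,0],"xyz":[0,0,100],"grip":25},{"twist":[0,0,0],"xyz":[0,0,100],"grip":25}]'
python3 -m crank '[{"twist":[0,0,-1],"xyz":[6,-40,0],"grip":25},{"twist":[0,0,-2],"xyz":[12,-90,0],"grip":25},{"twist":[0,0,-2.5],"xyz":[16,-150,0],"grip":25},{"twist":[0,0,-3.5],"xyz":[20,-210,0],"grip":25},{"twist":[0,0,-3.5],"xyz":[23,-270,0],"grip":25},{"twist":[0,0,-3.5],"xyz":[23,-315,0],"grip":25},{"twist":[0,0,-3.5],"xyz":[23,-332,0],"grip":25},{"twist":[0,0,-3.5],"xyz":[23,-332,0],"grip":25}]'
python3 - <<'E'
from h import *
snap("wrist","w6");snap("side","s6")
E
```

```text
time: 6.08
tcp_pos: [529.6, 325.5, 161.1]
tcp_rot: [[0.063, -0.998, 0.001], [-0.998, -0.063, 0.001], [-0.0, -0.001, -1.0]]
contact_force: [0.4, 0.7, -6.1]
grip_width: 33.9
time: 7.08
tcp_pos: [551.6, -7.0, 159.3]
tcp_rot: [[0.0, -1.0, -0.002], [-1.0, -0.0, 0.001], [-0.001, 0.002, -1.0]]
contact_force: [0.2, 0.3, -6.0]
grip_width: 34.0
```

View pics/s6.png

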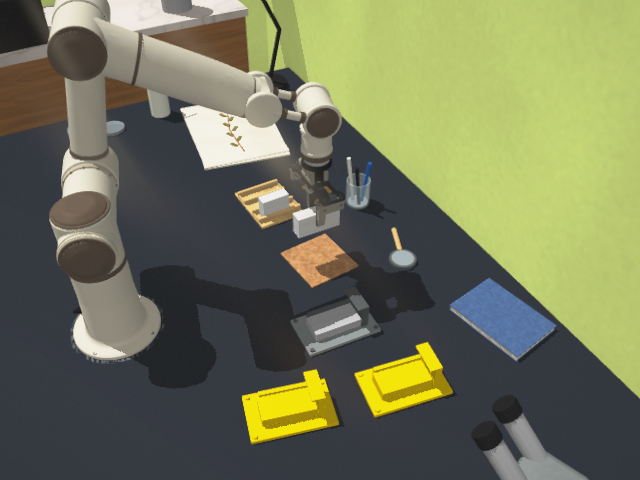

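View pics/w6.png

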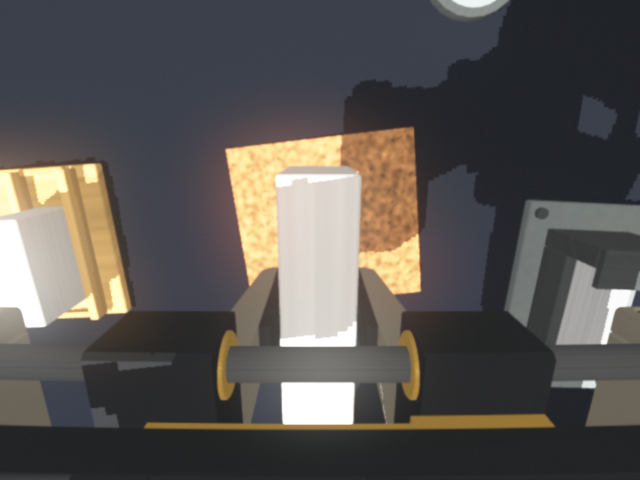

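The slab is held, weighs about 6 N, and is over the mat. Checking the mat corners from here, then tilting.

```bash
python3 - <<'E'
from h import *
im=load("w6")
for p in [(228,149),(413,128),(421,293)]: print(plane(im,p,5).round(1))
E
python3 -m crank '[{"twist":[10,0,0],"xyz":[0,0,0],"grip":25},{"twist":[20,0,0],"xyz":[0,0,0],"grip":25},{"twist":[30,0,0],"xyz":[0,0,0],"grip":25},{"twist":[38,0,0],"xyz":[0,0,0],"grip":25},{"twist":[42,0,0],"xyz":[0,0,-20],"grip":25},{"twist":[42,0,0],"xyz":[0,0,-50],"grip":25},{"twist":[42,0,0],"xyz":[0,0,-70],"grip":25},{"twist":[42,0,0],"xyz":[0,0,-80],"grip":25}]'
python3 - <<'E'
from h import *
print(env.get_state()["joint_pos"])
snap("side","s7");crop("s7",220,130,420,280,4,"c9")
E
```

```text
[619.7  69.7   5. ]
[637.  -86.5   5. ]
[ 487.3 -104.6    5. ]
time: 8.18
tcp_pos: [552.1, -5.6, 79.3]
tcp_rot: [[0.003, -1.0, -0.002], [-0.743, -0.003, 0.669], [-0.669, -0.001, -0.743]]
contact_force: [-0.1, -0.3, -5.9]
grip_width: 33.8
[-0.559116    0.48744928  1.69881276  0.60846778  1.4322773   0.77131614]
```

View pics/c9.png

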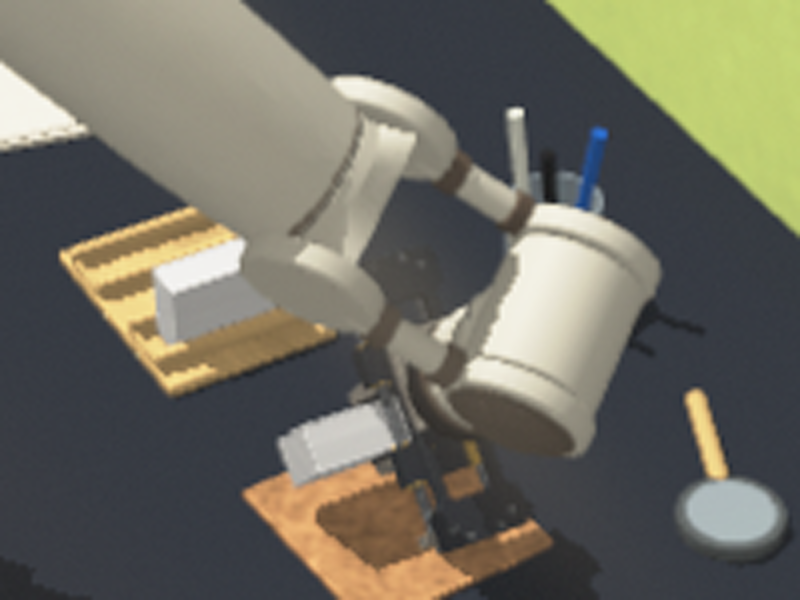

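The tilt is good. Descending to touch.

```bash
python3 -m crank '[{"twist":[0,0,0],"xyz":[0,0,-10],"grip":25},{"twist":[0,0,0],"xyz":[0,0,-18],"grip":25},{"twist":[0,0,0],"xyz":[0,0,-22],"grip":25},{"twist":[0,0,0],"xyz":[0,0,-23],"grip":25}]'
python3 -m crank '[{"twist":[0,0,0],"xyz":[0,0,-1],"grip":25},{"twist":[0,0,0],"xyz":[0,0,-2],"grip":25}]'
```

```text
time: 8.72
tcp_pos: [552.3, -6.7, 57.3]
tcp_rot: [[0.002, -1.0, -0.0], [-0.743, -0.002, 0.669], [-0.669, -0.001, -0.743]]
contact_force: [-0.2, -0.1, -4.9]
grip_width: 33.7
time: 8.98
tcp_pos: [552.5, -6.8, 55.5]
tcp_rot: [[0.002, -1.0, 0.0], [-0.743, -0.002, 0.669], [-0.669, -0.002, -0.743]]
contact_force: [-0.1, -0.3, -5.7]
grip_width: 33.9
```

```bash
python3 -m crank '[{"twist":[0,0,0],"xyz":[0,0,-1],"grip":25},{"twist":[0,0,0],"xyz":[0,0,-1.5],"grip":25},{"twist":[0,0,0],"xyz":[0,0,-1.5],"grip":25}]'
```

```text
time: 9.35
tcp_pos: [552.3, -6.6, 53.8]
tcp_rot: [[0.002, -1.0, -0.0], [-0.743, -0.002, 0.669], [-0.669, -0.001, -0.743]]
contact_force: [0.1, 0.3, -5.3]
grip_width: 34.1
```

```bash
python3 -m crank '[{"twist":[0,0,0],"xyz":[0,0,-0.7],"grip":25},{"twist":[0,0,0],"xyz":[0,0,-1],"grip":25},{"twist":[0,0,0],"xyz":[0,0,-1],"grip":25}]'
```

```text
time: 9.72
tcp_pos: [552.5, -6.7, 53.6]
tcp_rot: [[0.003, -1.0, -0.0], [-0.743, -0.002, 0.67], [-0.67, -0.002, -0.743]]
contact_force: [-2.2, -1.0, 2.0]
grip_width: 33.9
```

Contact made. Opening slightly, then retracting along the tool axis so it tips.

```bash
python3 -m crank '[{"twist":[0,0,0],"xyz":[0,0,0],"grip":45},{"twist":[0,0,0],"xyz":[0,0,0],"grip":45},{"twist":[0,0,0],"xyz":[0,0,0],"grip":45}]'
python3 - <<'E'
from h import *
snap("side","s8");crop("s8",260,180,400,290,5,"c10")
snap("wrist","w8")
E
```

```text
time: 10.1
tcp_pos: [552.7, -6.8, 53.0]
tcp_rot: [[0.003, -1.0, 0.001], [-0.743, -0.001, 0.669], [-0.669, -0.002, -0.743]]
contact_force: [0.2, -0.5, 0.1]
grip_width: 45.0
```

View pics/c10.png

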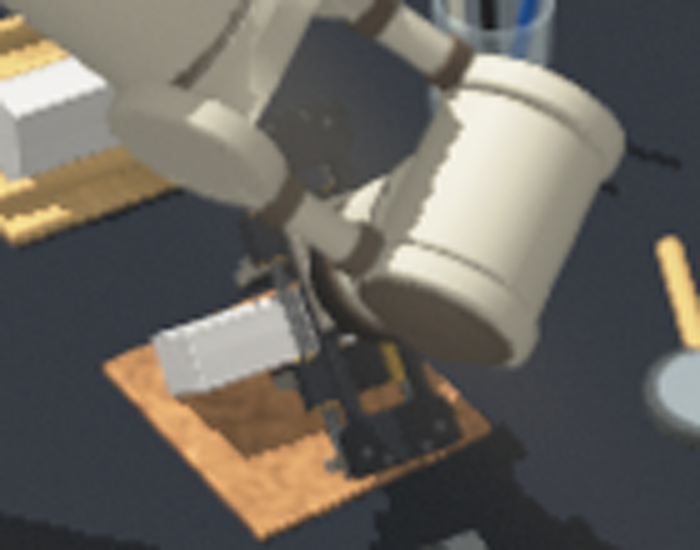

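View pics/w8.png

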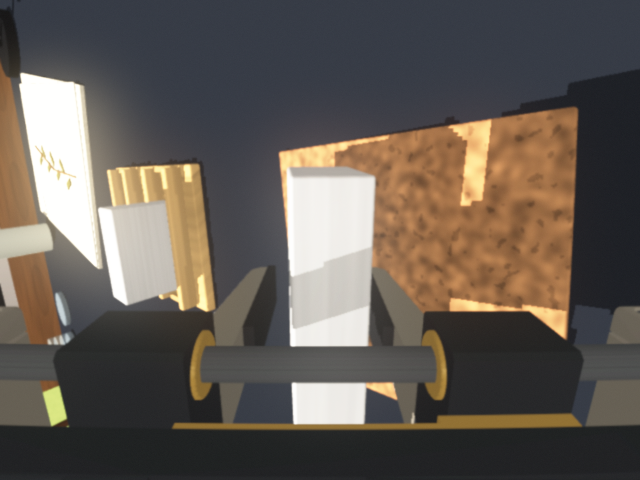

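The slab rests on the lower (right) finger, its lower edge on the mat. Retracting along the tool axis.

```bash
python3 -m crank '[{"twist":[0,0,0],"xyz":[0,-10,11],"grip":45},{"twist":[0,0,0],"xyz":[0,-23,26],"grip":45},{"twist":[0,0,0],"xyz":[0,-40,45],"grip":45},{"twist":[0,0,0],"xyz":[0,-60,75],"grip":45},{"twist":[0,0,0],"xyz":[0,-60,110],"grip":45},{"twist":[0,0,0],"xyz":[0,-60,130],"grip":45}]'
python3 - <<'E'
from h import *
snap("top","t9");crop("t9",240,190,360,300,5,"c11")
snap("wrist","w9")
E
```

```text
time: 10.95
tcp_pos: [553.1, -68.1, 185.8]
tcp_rot: [[0.004, -1.0, 0.003], [-0.745, -0.001, 0.668], [-0.668, -0.005, -0.745]]
contact_force: [-0.1, -0.2, 0.1]
grip_width: 45.1
```

View pics/c11.png

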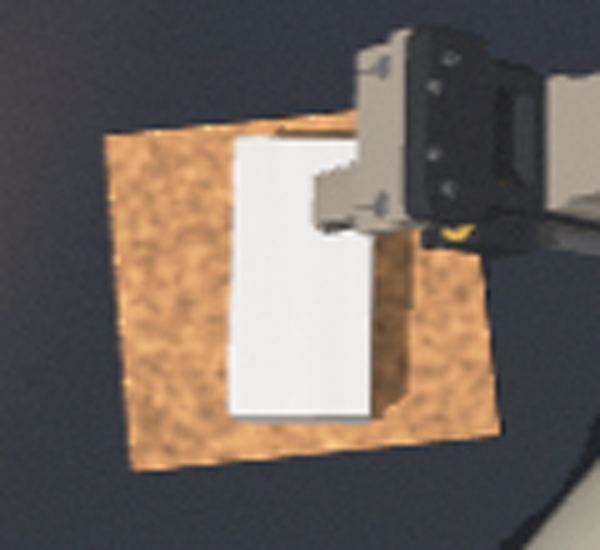

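View pics/w9.png

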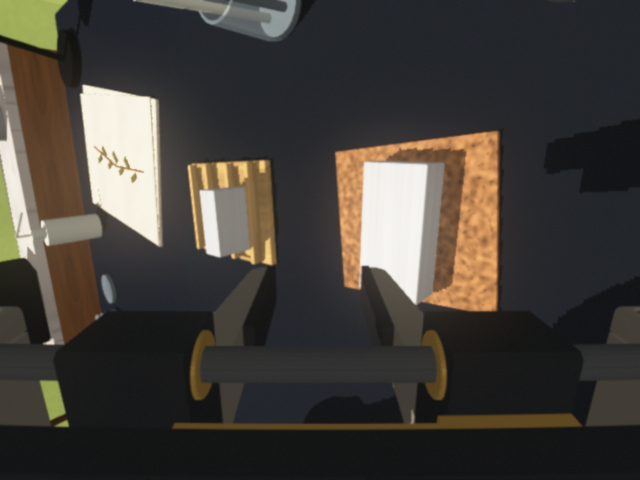

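The slab is lying flat on the mat. Untilting, opening, and looking from above from two places.

```bash
python3 -m crank '[{"twist":[-10,0,0],"xyz":[-10,10,20],"grip":91.9},{"twist":[-20,0,0],"xyz":[-20,20,30],"grip":91.9},{"twist":[-30,0,0],"xyz":[-40,40,40],"grip":91.9},{"twist":[-40,0,0],"xyz":[-50,55,40],"grip":91.9},{"twist":[-42,0,0],"xyz":[-50,55,40],"grip":91.9},{"twist":[-42,0,0],"xyz":[-50,55,40],"grip":91.9},{"twist":[-42,0,0],"xyz":[-50,55,40],"grip":91.9}]'
python3 -c "
from h import *
snap('wrist','w10')"
python3 -m crank '[{"twist":[0,0,0],"xyz":[-10,0,-55],"grip":91.9},{"twist":[0,0,0],"xyz":[-10,0,-55],"grip":91.9},{"twist":[0,0,0],"xyz":[-10,0,-55],"grip":91.9},{"twist":[0,0,0],"xyz":[-10,0,-55],"grip":91.9}]'
python3 - <<'E'
from h import *
snap("wrist","w11")
np.set_printoptions(precision=1,suppress=True)
for n in("w10","w11"):
    im=load(n);h=cv2.cvtColor(im["frame"],cv2.COLOR_RGB2HSV)
    m=cv2.inRange(h,(0,0,90),(180,45,255));m[:, :240]=0;m[:,420:]=0;m[300:]=0;m[:60]=0
    c=max(cv2.findContours(m,0,1)[0],key=cv2.contourArea);hu=cv2.convexHull(c)
    for e in np.linspace(.01,.1,40):
        q=cv2.approxPolyDP(hu,e*cv2.arcLength(hu,True),True)
        if len(q)<=4:break
    print(n,q[:,0].tolist());print(np.array([plane(im,p,39) for p in q[:,0].astype(float)]))
E
```

```text
time: 11.92
tcp_pos: [502.3, -12.9, 221.9]
tcp_rot: [[0.0, -1.0, -0.002], [-1.0, -0.0, 0.001], [-0.001, 0.002, -1.0]]
contact_force: [0.1, -0.3, -0.0]
grip_width: 92.0
time: 12.48
tcp_pos: [494.1, -12.3, 170.2]
tcp_rot: [[0.002, -1.0, 0.004], [-1.0, -0.002, -0.001], [0.001, -0.004, -1.0]]
contact_force: [0.2, 0.6, -0.2]
grip_width: 91.9
w10 [[356, 101], [353, 228], [294, 229], [291, 102]]
[[612.2 -46.8  39. ]
 [494.5 -47.1  39. ]
 [493.4  11.1  39. ]
 [611.3  11.8  39. ]]
w11 [[364, 82], [360, 234], [290, 235], [286, 83]]
[[612.4 -46.9  39. ]
 [494.4 -47.5  39. ]
 [493.4  10.9  39. ]
 [611.5  11.8  39. ]]
```

View pics/w11.png

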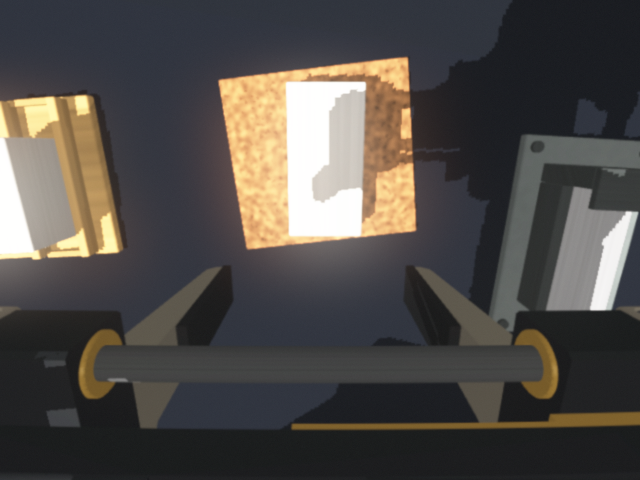

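View pics/w10.png

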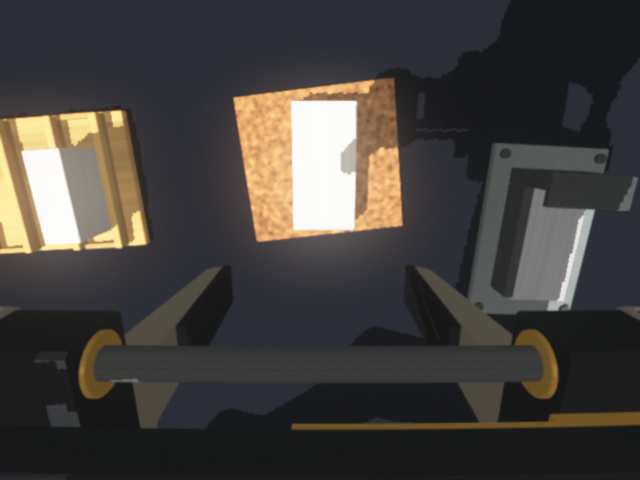

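Slab lies flat: centre (553,-17.6), yaw about +0.5°, sized 118×59 on the z=39 plane from both views (consistent). Verify height by triangulation and approach.

```bash
python3 - <<'E'
from h import *
a,b=load("w10"),load("w11")
for p,q in [((356,101),(364,82)),((353,228),(360,234)),((294,229),(290,235)),((291,102),(286,83))]: print(tri(a,p,b,q)[0].round(1))
E
python3 -m crank '[{"twist":[0,0,0.5],"xyz":[40,-5,0],"grip":91.9},{"twist":[0,0,0.5],"xyz":[59.5,-5,-30],"grip":91.9},{"twist":[0,0,0.5],"xyz":[59.5,-5,-70],"grip":91.9},{"twist":[0,0,0.5],"xyz":[59.5,-5,-100],"grip":91.9},{"twist":[0,0,0.5],"xyz":[59.5,-5,-100],"grip":91.9},{"twist":[0,0,0.5],"xyz":[59.5,-5,-100],"grip":91.9}]'
```

```text
[611.9 -46.5  41.8]
[498.5 -45.4  55.3]
[491.3  11.6  30.8]
[611.   11.5  42.2]
time: 13.28
tcp_pos: [553.3, -17.0, 69.9]
tcp_rot: [[0.011, -1.0, 0.003], [-1.0, -0.011, -0.001], [0.001, -0.003, -1.0]]
contact_force: [-0.2, -0.2, 1.4]
grip_width: 91.4
```

```bash
python3 -m crank '[{"twist":[0,0,0],"xyz":[0,-0.5,-15],"grip":91.9},{"twist":[0,0,0],"xyz":[0,-0.5,-25],"grip":91.9},{"twist":[0,0,0],"xyz":[0,-0.5,-30],"grip":91.9},{"twist":[0,0,0],"xyz":[0,-0.5,-30],"grip":91.9}]'
python3 -c "
from h import *
print(env.get_state()['tcp_pos'])
snap('wrist','w12')"

```

```text
time: 13.78
tcp_pos: [551.4, -17.1, 37.3]
tcp_rot: [[0.011, -1.0, -0.001], [-1.0, -0.011, 0.0], [-0.0, 0.001, -1.0]]
contact_force: [-0.3, 0.1, 0.1]
grip_width: 91.8
[551.39206088 -17.05587318  37.27758128]
```

View pics/w12.png

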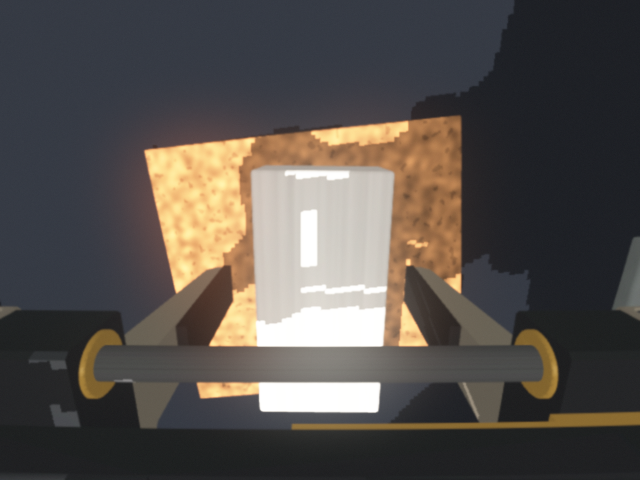

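Straddling the slab centrally. I'll settle, with a slight raise, and check the height.

```bash
python3 -m crank '[{"twist":[0,0,0],"xyz":[1,0,1.5],"grip":91.9},{"twist":[0,0,0],"xyz":[1,0,1.5],"grip":91.9},{"twist":[0,0,0],"xyz":[1,0,1.5],"grip":91.9}]'; python3 -m crank '[{"twist":[0,0,0],"xyz":[0,0,0],"grip":91.9}]'
```

```text
time: 14.2
tcp_pos: [553.0, -17.2, 39.6]
tcp_rot: [[0.011, -1.0, 0.0], [-1.0, -0.011, -0.0], [0.0, -0.0, -1.0]]
contact_force: [-0.3, 0.4, 0.6]
grip_width: 91.7
time: 14.32
tcp_pos: [552.8, -17.2, 39.4]
tcp_rot: [[0.011, -1.0, 0.0], [-1.0, -0.011, -0.0], [0.0, -0.0, -1.0]]
contact_force: [-0.2, 0.4, -0.8]
grip_width: 91.7
```

```bash
python3 -m crank '[{"twist":[0,0,0],"xyz":[0,0,0],"grip":50},{"twist":[0,0,0],"xyz":[0,0,0],"grip":50},{"twist":[0,0,0],"xyz":[0,0,0],"grip":50},{"twist":[0,0,0],"xyz":[0,0,0],"grip":50},{"twist":[0,0,0],"xyz":[0,0,0],"grip":50}]'; python3 -m crank '[{"twist":[0,0,0],"xyz":[0,0,8],"grip":50},{"twist":[0,0,0],"xyz":[0,0,30],"grip":50},{"twist":[0,0,0],"xyz":[0,0,60],"grip":50},{"twist":[0,0,0],"xyz":[0,0,100],"grip":50},{"twist":[0,0,0],"xyz":[0,0,100],"grip":50},{"twist":[0,0,0],"xyz":[0,0,100],"grip":50}]'
```

```text
time: 14.95
tcp_pos: [552.8, -17.3, 39.4]
tcp_rot: [[0.011, -1.0, 0.0], [-1.0, -0.011, -0.0], [0.0, -0.0, -1.0]]
contact_force: [0.2, -1.6, -0.5]
grip_width: 60.2
time: 15.7
tcp_pos: [551.4, -16.7, 137.4]
tcp_rot: [[0.011, -1.0, -0.003], [-1.0, -0.011, 0.001], [-0.001, 0.003, -1.0]]
contact_force: [0.5, 0.9, -6.3]
grip_width: 59.9
```

Held flat at 60 mm, weight 6 N. Moving over the stand: 40 mm short of home, 3 mm off the fence, yaw −2.4°.

```bash
python3 -m crank '[{"twist":[0,0,-0.5],"xyz":[-20,-40,0],"grip":50},{"twist":[0,0,-1],"xyz":[-43,-85,0],"grip":50},{"twist":[0,0,-2],"xyz":[-68,-135,0],"grip":50},{"twist":[0,0,-2.5],"xyz":[-93,-183,0],"grip":50},{"twist":[0,0,-3],"xyz":[-112,-220,0],"grip":50},{"twist":[0,0,-3],"xyz":[-118.3,-232.8,0],"grip":50},{"twist":[0,0,-3],"xyz":[-118.3,-232.8,0],"grip":50},{"twist":[0,0,-3],"xyz":[-118.3,-232.8,0],"grip":50}]'; python3 -m crank '[{"twist":[0,0,0],"xyz":[0,0,-20],"grip":50},{"twist":[0,0,0],"xyz":[0,0,-40],"grip":50},{"twist":[0,0,0],"xyz":[0,0,-52],"grip":50},{"twist":[0,0,0],"xyz":[0,0,-52],"grip":50},{"twist":[0,0,0],"xyz":[0,0,-52],"grip":50}]'
python3 -c "
from h import *
snap('wrist','w13');snap('side','s13');crop('s13',270,230,410,370,4,'c13')"

```

```text
time: 16.7
tcp_pos: [434.6, -248.5, 138.4]
tcp_rot: [[-0.04, -0.999, -0.001], [-0.999, 0.04, 0.002], [-0.002, 0.001, -1.0]]
contact_force: [0.2, 0.3, -7.2]
grip_width: 60.2
time: 17.32
tcp_pos: [435.2, -250.1, 88.1]
tcp_rot: [[-0.041, -0.999, 0.001], [-0.999, 0.041, -0.001], [0.001, -0.001, -1.0]]
contact_force: [0.4, -1.1, -6.0]
grip_width: 60.2
```

View pics/w13.png

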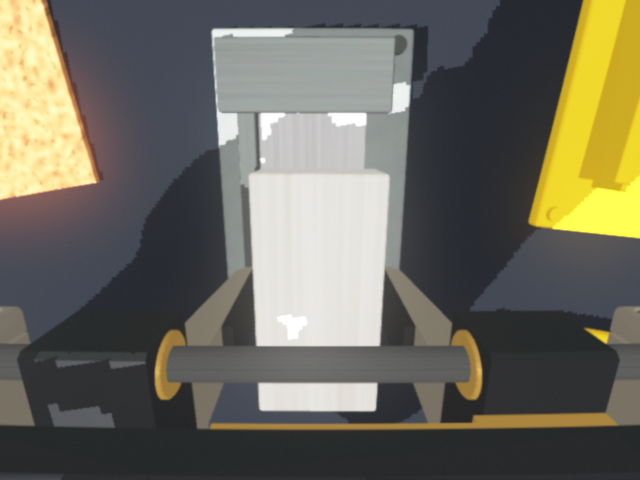

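View pics/c13.png

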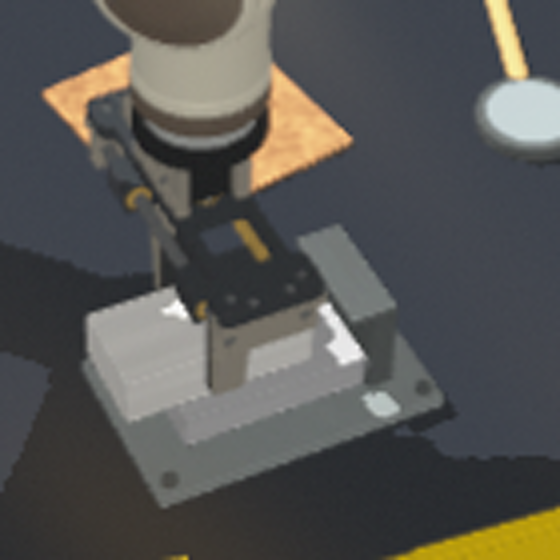

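Aligned above the face, with its front at row ~172 and the lip edge at row 112. Checking the numbers in the stand frame.

```bash
python3 - <<'E'
from h import *
im=load("w13");crop("w13",200,20,420,300,2,"c14")
a=np.radians(-2.36);R=np.array([[np.cos(a),-np.sin(a)],[np.sin(a),np.cos(a)]])
f=lambda p,z:(R.T@(plane(im,p,z)[:2]-[474.4,-248.7])).round(1)
for n,p,z in [("slabFL",(250,174),87.7),("slabFR",(388,174),87.7),("slabBL",(259,410),87.7),("slabBR",(377,410),87.7),("lipL",(217,111),76.5),("lipR",(391,111),76.5),("baseTL",(213,30),10),("baseTR",(412,30),10),("fenceI_top",(257,114),40)]:print(n,f(p,z))
E
```

```text
slabFL [20.4 25.6]
slabFR [ 20.4 -32.6]
slabBL [-98.8  27.1]
slabBR [-98.8 -33.4]
lipL [46.8 40.9]
lipR [ 46.7 -34.9]
baseTL [98.6 58.9]
baseTR [ 98.6 -58.5]
fenceI_top [48.6 29.7]
```

View pics/c14.png

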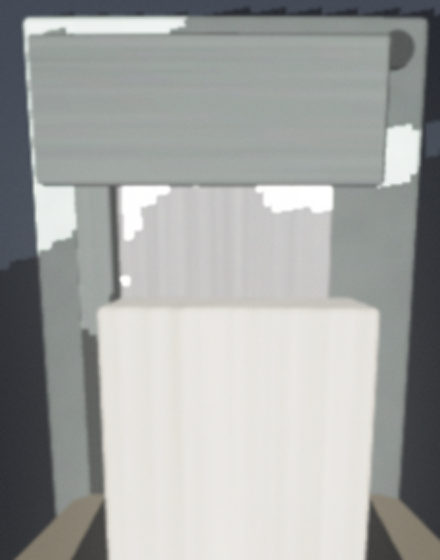

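```bash
python3 -m crank '[{"twist":[0,0,0],"xyz":[0,0,-8],"grip":50},{"twist":[0,0,0],"xyz":[0,0,-15],"grip":50},{"twist":[0,0,0],"xyz":[0,0,-17.5],"grip":50},{"twist":[0,0,0],"xyz":[0,0,-17.5],"grip":50},{"twist":[0,0,0],"xyz":[0,0,-17.5],"grip":50}]'; python3 -m crank '[{"twist":[0,0,0],"xyz":[0,0,-0.5],"grip":50},{"twist":[0,0,0],"xyz":[0,0,-0.5],"grip":50}]'
```

```text
time: 18.05
tcp_pos: [434.7, -250.1, 70.0]
tcp_rot: [[-0.041, -0.999, 0.0], [-0.999, 0.041, -0.0], [0.0, -0.0, -1.0]]
contact_force: [-0.5, -1.0, -5.5]
grip_width: 59.7
time: 18.3
tcp_pos: [434.6, -250.0, 69.5]
tcp_rot: [[-0.041, -0.999, 0.0], [-0.999, 0.041, -0.0], [0.0, -0.0, -1.0]]
contact_force: [0.3, -0.2, -5.6]
grip_width: 59.7
```

```bash
python3 -m crank '[{"twist":[0,0,0],"xyz":[0,0,-0.5],"grip":50},{"twist":[0,0,0],"xyz":[0,0,-0.5],"grip":50}]'; python3 -m crank '[{"twist":[0,0,0],"xyz":[0,0,-0.5],"grip":50},{"twist":[0,0,0],"xyz":[0,0,-0.5],"grip":50}]';python3 -m crank '[{"twist":[0,0,0],"xyz":[0,0,-0.3],"grip":50},{"twist":[0,0,0],"xyz":[0,0,-0.3],"grip":50}]'
```

```text
time: 18.55
tcp_pos: [434.5, -249.9, 68.8]
tcp_rot: [[-0.041, -0.999, -0.0], [-0.999, 0.041, 0.0], [-0.0, 0.0, -1.0]]
contact_force: [-0.0, 0.3, -5.5]
grip_width: 60.1
time: 18.8
tcp_pos: [434.5, -250.0, 68.3]
tcp_rot: [[-0.041, -0.999, -0.0], [-0.999, 0.041, 0.0], [-0.0, 0.0, -1.0]]
contact_force: [0.0, 0.8, -4.8]
grip_width: 59.5
time: 19.05
tcp_pos: [434.5, -249.9, 68.3]
tcp_rot: [[-0.041, -0.999, -0.0], [-0.999, 0.041, 0.0], [-0.0, 0.0, -1.0]]
contact_force: [-2.0, 1.4, -1.5]
grip_width: 59.8
```

```bash
python3 -m crank '[{"twist":[0,0,0],"xyz":[0,0,-0.3],"grip":50},{"twist":[0,0,0],"xyz":[0,0,-0.3],"grip":50}]'; python3 -m crank '[{"twist":[0,0,0],"xyz":[0,0,-0.3],"grip":50},{"twist":[0,0,0],"xyz":[0,0,-0.3],"grip":50}]'
```

```text
time: 19.3
tcp_pos: [434.6, -250.0, 68.4]
tcp_rot: [[-0.041, -0.999, -0.0], [-0.999, 0.041, 0.0], [-0.0, 0.0, -1.0]]
contact_force: [-4.1, 4.2, 5.1]
grip_width: 59.9
time: 19.55
tcp_pos: [434.6, -250.0, 68.3]
tcp_rot: [[-0.041, -0.999, -0.0], [-0.999, 0.041, 0.0], [-0.0, 0.0, -1.0]]
contact_force: [-5.1, 4.6, 8.0]
grip_width: 60.1
```

```bash
python3 -m crank '[{"twist":[0,0,0],"xyz":[0,0,-0.25],"grip":50},{"twist":[0,0,0],"xyz":[0,0,-0.5],"grip":50},{"twist":[0,0,0],"xyz":[0,0,-0.5],"grip":50}]'
```

```text
time: 19.92
tcp_pos: [434.6, -250.0, 68.3]
tcp_rot: [[-0.041, -0.999, -0.001], [-0.999, 0.041, 0.0], [-0.0, 0.001, -1.0]]
contact_force: [-7.3, 5.5, 12.5]
grip_width: 59.6
```

```bash
python3 -m crank '[{"twist":[0,0,0],"xyz":[0,0,-0.3],"grip":50},{"twist":[0,0,0],"xyz":[0,0,-0.3],"grip":50}]'; python3 -m crank '[{"twist":[0,0,0],"xyz":[0.7,0,0],"grip":50},{"twist":[0,0,0],"xyz":[1.4,-0.05,0],"grip":50},{"twist":[0,0,0],"xyz":[2.1,-0.1,0],"grip":50},{"twist":[0,0,0],"xyz":[2.8,-0.1,0],"grip":50}]'
```

```text
time: 20.18
tcp_pos: [434.6, -250.0, 68.3]
tcp_rot: [[-0.041, -0.999, -0.001], [-0.999, 0.041, 0.0], [-0.0, 0.001, -1.0]]
contact_force: [-7.3, 6.6, 14.8]
grip_width: 59.7
time: 20.68
tcp_pos: [437.0, -250.9, 68.3]
tcp_rot: [[-0.041, -0.999, -0.001], [-0.999, 0.041, -0.001], [0.001, 0.001, -1.0]]
contact_force: [-9.2, 2.5, 13.2]
grip_width: 59.9
```

Sliding now (friction ~9 N). I'll press a touch more and continue, drifting gradually toward the fence.

```bash
python3 -m crank '[{"twist":[0,0,0],"xyz":[0.7,0.1,-0.2],"grip":50},{"twist":[0,0,0],"xyz":[1.4,0.2,-0.25],"grip":50},{"twist":[0,0,0],"xyz":[2.1,0.3,-0.25],"grip":50},{"twist":[0,0,0],"xyz":[2.8,0.4,-0.25],"grip":50},{"twist":[0,0,0],"xyz":[3.5,0.5,-0.25],"grip":50},{"twist":[0,0,0],"xyz":[4.2,0.6,-0.25],"grip":50}]'
```

```text
time: 21.42
tcp_pos: [441.3, -251.1, 68.3]
tcp_rot: [[-0.04, -0.999, -0.001], [-0.999, 0.04, -0.003], [0.003, 0.001, -1.0]]
contact_force: [-9.8, -1.1, 13.5]
grip_width: 59.7
```

```bash
python3 -m crank '[{"twist":[0,0,0],"xyz":[0.7,0.1,-0.2],"grip":50},{"twist":[0,0,0],"xyz":[1.4,0.2,-0.3],"grip":50},{"twist":[0,0,0],"xyz":[2.1,0.3,-0.3],"grip":50},{"twist":[0,0,0],"xyz":[2.8,0.4,-0.3],"grip":50},{"twist":[0,0,0],"xyz":[3.5,0.5,-0.3],"grip":50},{"twist":[0,0,0],"xyz":[4.2,0.6,-0.3],"grip":50}]'
```

```text
time: 22.18
tcp_pos: [445.6, -250.9, 68.3]
tcp_rot: [[-0.04, -0.999, -0.001], [-0.999, 0.04, -0.004], [0.004, 0.001, -1.0]]
contact_force: [-10.7, -0.5, 15.1]
grip_width: 59.8
```

```bash
python3 -m crank '[{"twist":[0,0,0],"xyz":[0.7,0.2,-0.2],"grip":50},{"twist":[0,0,0],"xyz":[1.4,0.4,-0.25],"grip":50},{"twist":[0,0,0],"xyz":[2.1,0.6,-0.25],"grip":50},{"twist":[0,0,0],"xyz":[2.8,0.8,-0.25],"grip":50},{"twist":[0,0,0],"xyz":[3.5,1.0,-0.25],"grip":50},{"twist":[0,0,0],"xyz":[4.2,1.2,-0.25],"grip":50},{"twist":[0,0,0],"xyz":[4.9,1.4,-0.25],"grip":50},{"twist":[0,0,0],"xyz":[5.6,1.6,-0.25],"grip":50}]'
python3 -c "
from h import *
snap('wrist','w15')"
```

```text
time: 23.18
tcp_pos: [451.4, -249.9, 68.3]
tcp_rot: [[-0.04, -0.999, -0.0], [-0.999, 0.04, -0.005], [0.005, 0.0, -1.0]]
contact_force: [-10.4, -2.7, 14.6]
grip_width: 59.8
```

View pics/w15.png

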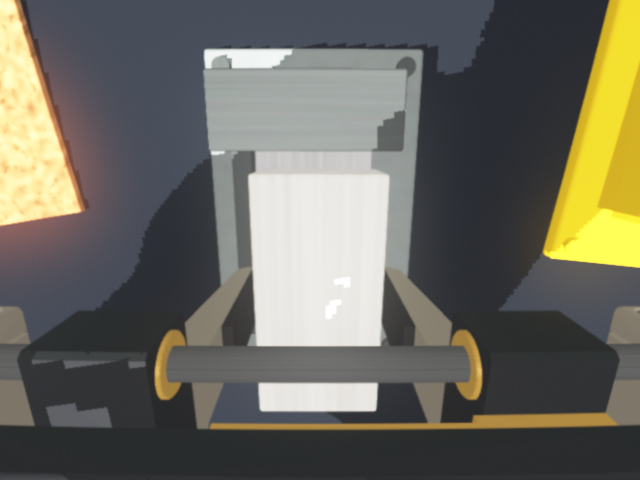

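```bash
python3 - <<'E'
from h import *
s=env.get_state();print(s["wrist_torque"],s["contact_force"],s["tcp_rot"].round(4),s["tcp_pos"],s["grip_width"],s["joint_pos"])
im=load("w15")
a=np.radians(-2.36);R=np.array([[np.cos(a),-np.sin(a)],[np.sin(a),np.cos(a)]])
f=lambda p,z:(R.T@(plane(im,p,z)[:2]-[474.4,-248.7])).round(1)
for n,p,z in [("slabFL",(250,174),68),("slabFR",(388,174),68),("slabBL",(259,410),68),("slabBR",(377,410),68),("lipL",(209,149),76.5),("lipR",(403,149),76.5)]:print(n,f(p,z))
crop("w15",190,40,430,300,2,"c15")
E
```

```text
[-1.67958873e-03  1.77475053e+00  1.65869828e-01] [-9.31872756 -1.75734773 15.09441572] [[-4.030e-02 -9.992e-01 -3.000e-04]
 [-9.992e-01  4.030e-02 -4.700e-03]
 [ 4.700e-03  1.000e-04 -1.000e+00]] [ 451.46111898 -249.85628843   68.33354721] 59.858489722971775 [-0.73780759  0.21382995  1.90101626 -0.0043224   1.0238259   0.87551031]
slabFL [36.6 26.5]
slabFR [ 36.6 -31.7]
slabBL [-82.5  27.9]
slabBR [-82.7 -32.5]
lipL [47.  40.5]
lipR [ 47.  -35.3]
```

View pics/c15.png

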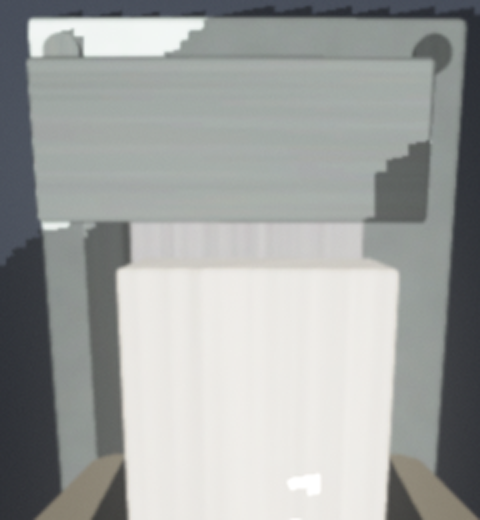

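Slab centre in the stand frame is now (-23,-2.3). The height is fine for the lip. I'll correct the small 0.27° roll deflection and continue.

```bash
python3 -m crank '[{"twist":[0.1,0,0],"xyz":[0.7,0.2,-0.1],"grip":50},{"twist":[0.2,0,0],"xyz":[1.4,0.4,-0.15],"grip":50},{"twist":[0.27,0,0],"xyz":[2.1,0.6,-0.15],"grip":50},{"twist":[0.27,0,0],"xyz":[2.8,0.8,-0.15],"grip":50},{"twist":[0.27,0,0],"xyz":[3.5,1.0,-0.15],"grip":50},{"twist":[0.27,0,0],"xyz":[4.2,1.2,-0.15],"grip":50}]'
```

```text
time: 23.98
tcp_pos: [455.7, -248.9, 68.3]
tcp_rot: [[-0.04, -0.999, -0.0], [-0.999, 0.04, -0.001], [0.001, 0.0, -1.0]]
contact_force: [-10.5, -1.2, 14.9]
grip_width: 60.0
```

```bash
python3 -m crank '[{"twist":[0,0,0],"xyz":[0.7,0.2,-0.1],"grip":50},{"twist":[0,0,0],"xyz":[1.4,0.4,-0.15],"grip":50},{"twist":[0,0,0],"xyz":[2.1,0.6,-0.15],"grip":50},{"twist":[0,0,0],"xyz":[2.8,0.8,-0.15],"grip":50},{"twist":[0,0,0],"xyz":[3.5,1.0,-0.15],"grip":50},{"twist":[0,0,0],"xyz":[4.2,1.2,-0.15],"grip":50},{"twist":[0,0,0],"xyz":[4.9,1.4,-0.15],"grip":50}]'
```

```text
time: 24.85
tcp_pos: [460.6, -247.7, 68.3]
tcp_rot: [[-0.041, -0.999, -0.0], [-0.999, 0.041, -0.001], [0.001, 0.0, -1.0]]
contact_force: [-10.2, -2.3, 15.1]
grip_width: 60.1
```

```bash
python3 -m crank '[{"twist":[0,0,0],"xyz":[0.7,0.1,-0.1],"grip":50},{"twist":[0,0,0],"xyz":[1.4,0.2,-0.1],"grip":50},{"twist":[0,0,0],"xyz":[2.1,0.3,-0.1],"grip":50},{"twist":[0,0,0],"xyz":[2.8,0.4,-0.1],"grip":50},{"twist":[0,0,0],"xyz":[3.5,0.5,-0.1],"grip":50}]'
```

```text
time: 25.48
tcp_pos: [463.4, -247.4, 68.3]
tcp_rot: [[-0.04, -0.999, -0.002], [-0.999, 0.04, -0.001], [0.001, 0.002, -1.0]]
contact_force: [-14.3, -3.2, 18.2]
grip_width: 59.8
```

```bash
python3 - <<'E'
from h import *
s=env.get_state();print(s["wrist_torque"],s["contact_force"],s["tcp_rot"].round(4),s["tcp_pos"])
im=snap("wrist","w16");crop("w16",190,40,430,300,2,"c16");snap("side","s16");crop("s16",270,230,410,370,4,"c17")
E
```

```text
[-0.52787036  2.47773428  0.1969699 ] [-14.29428514  -3.16744081  18.24616136] [[-0.0396 -0.9992 -0.0018]
 [-0.9992  0.0396 -0.0012]
 [ 0.0013  0.0018 -1.    ]] [ 463.43014576 -247.4010587    68.29086782]
```

View pics/c16.png

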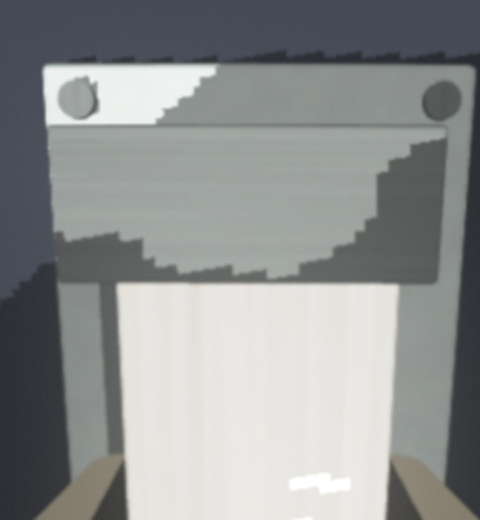

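View pics/c17.png

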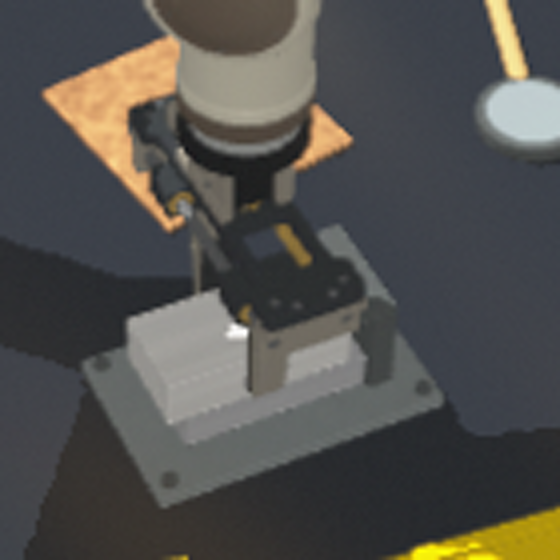

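```bash
python3 -m crank '[{"twist":[0,0,0],"xyz":[0.5,-0.1,0],"grip":50},{"twist":[0,0,0],"xyz":[0.5,-0.1,0],"grip":50}]'
python3 - <<'E'
from h import *
crop("s16",295,285,375,350,10-1,"c18")
E
```

```text
time: 25.82
tcp_pos: [463.6, -247.4, 68.3]
tcp_rot: [[-0.04, -0.999, -0.003], [-0.999, 0.04, -0.001], [0.001, 0.003, -1.0]]
contact_force: [-16.2, -3.0, 19.3]
grip_width: 59.6
```

View pics/c18.png

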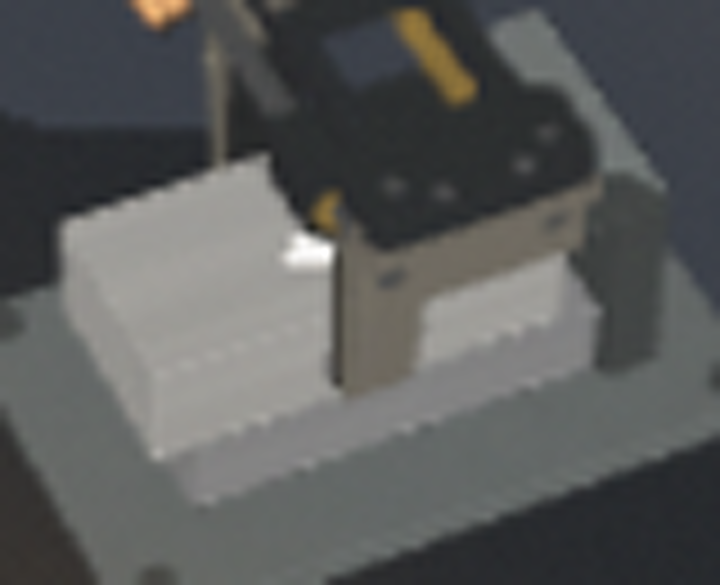

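Something resists: Fx −16 with no progress. I'll project known gripper and stand points into the side view to see what is near the lip.

```bash
python3 - <<'E'
from h import *
im=load("s16");s=env.get_state();p=s["tcp_pos"];Rt=s["tcp_rot"]
P={"tip-y":p+Rt@[39,0,25],"tip-y front":p+Rt@[39,-10,25],"tip-y back":p+Rt@[39,10,25],"body c":p+Rt@[0,0,-63],"body c+x":p+Rt@[0,-37.5,-63],"body -y end +x":p+Rt@[94,-37.5,-63],"body -y end -x":p+Rt@[94,37.5,-63]}
a=np.radians(-2.36);R=np.array([[np.cos(a),-np.sin(a)],[np.sin(a),np.cos(a)]])
def S(x,y,z): return np.r_[R@[x,y]+[474.4,-248.7],z]
P.update({"lip top front -y":S(46.5,-35,76.5),"lip top front +y":S(46.5,40,76.5),"lip top back -y":S(72,-35,76.5),"slab BR bot":S(-71,-30,34),"slab BR top":S(-71,-30,68),"slab FR top":S(49,-30,68),"slab BL top":S(-71,30,68),"face -y back":S(-60,-30,34)})
for k,v in P.items():
    q=proj(im,v)[0];print(k,v.round(0),q.round(1),"crop18",((q-[295,285])*9).round(0))
E
```

```text
tip-y [ 462. -286.   43.] [335.9 328.2] crop18 [368. 389.]
tip-y front [ 472. -287.   43.] [339.7 326.9] crop18 [402. 377.]
tip-y back [ 452. -286.   43.] [332.1 329.6] crop18 [334. 401.]
body c [ 464. -247.  131.] [329.3 291.5] crop18 [308.  58.]
body c+x [ 501. -249.  131.] [343.8 286.6] crop18 [439.  14.]
body -y end +x [ 498. -343.  131.] [362.8 313.8] crop18 [611. 259.]
body -y end -x [ 423. -340.  131.] [332.6 324.6] crop18 [339. 356.]
lip top front -y [ 519. -286.   76.] [357.4 310.2] crop18 [561. 227.]
lip top front +y [ 523. -211.   76.] [343.1 289.6] crop18 [433.  41.]
lip top back -y [ 545. -287.   76.] [366.9 306.9] crop18 [647. 197.]
slab BR bot [ 402. -276.   34.] [311.3 336.6] crop18 [147. 465.]
slab BR top [ 402. -276.   68.] [311.2 327.1] crop18 [146. 379.]
slab FR top [ 522. -281.   68.] [357.2 310.9] crop18 [560. 233.]
slab BL top [ 405. -216.   68.] [300.7 309.7] crop18 [ 52. 223.]
face -y back [ 413. -276.   34.] [315.5 335.1] crop18 [185. 451.]
```

The gripper is clear of the lip. The slab just reached the fence (y_s≈+0.5), so it may be binding there. I'll ease off in y and retry in x.

```bash
python3 -m crank '[{"twist":[0,0,0],"xyz":[0,-0.6,0],"grip":50},{"twist":[0,0,0],"xyz":[0,-1.2,0],"grip":50},{"twist":[0,0,0],"xyz":[0,-1.2,0],"grip":50}]';python3 -m crank '[{"twist":[0,0,0],"xyz":[0.4,0,0],"grip":50},{"twist":[0,0,0],"xyz":[0.8,0,0],"grip":50}]'
```

```text
time: 26.2
tcp_pos: [464.2, -247.6, 68.3]
tcp_rot: [[-0.041, -0.999, -0.001], [-0.999, 0.041, 0.001], [-0.001, 0.001, -1.0]]
contact_force: [-12.5, 1.4, 19.4]
grip_width: 59.6
time: 26.45
tcp_pos: [465.1, -247.7, 68.3]
tcp_rot: [[-0.041, -0.999, -0.001], [-0.999, 0.041, 0.001], [-0.0, 0.001, -1.0]]
contact_force: [-13.0, 1.9, 18.7]
grip_width: 60.0
```

It moves freely again, so it was binding on the fence. Continuing parallel to the fence.

```bash
python3 -m crank '[{"twist":[0,0,0],"xyz":[0.7,-0.03,0.1],"grip":50},{"twist":[0,0,0],"xyz":[1.4,-0.06,0.1],"grip":50},{"twist":[0,0,0],"xyz":[2.1,-0.09,0.1],"grip":50},{"twist":[0,0,0],"xyz":[2.8,-0.12,0.1],"grip":50},{"twist":[0,0,0],"xyz":[3.5,-0.15,0.1],"grip":50}]'
```

```text
time: 27.08
tcp_pos: [468.6, -247.9, 68.3]
tcp_rot: [[-0.041, -0.999, -0.001], [-0.999, 0.041, 0.0], [-0.0, 0.001, -1.0]]
contact_force: [-12.1, 0.7, 17.7]
grip_width: 59.6
```

```bash
python3 -m crank '[{"twist":[0,0,0],"xyz":[0.7,-0.03,0.05],"grip":50},{"twist":[0,0,0],"xyz":[1.4,-0.06,0.05],"grip":50},{"twist":[0,0,0],"xyz":[2.1,-0.09,0.05],"grip":50},{"twist":[0,0,0],"xyz":[2.8,-0.12,0.05],"grip":50},{"twist":[0,0,0],"xyz":[3.4,-0.14,0.05],"grip":50}]'
```

```text
time: 27.7
tcp_pos: [472.0, -248.0, 68.3]
tcp_rot: [[-0.041, -0.999, -0.001], [-0.999, 0.041, 0.001], [-0.0, 0.001, -1.0]]
contact_force: [-12.6, 1.9, 16.9]
grip_width: 59.9
```

```bash
python3 -m crank '[{"twist":[0,0,0],"xyz":[0.5,0,0],"grip":50},{"twist":[0,0,0],"xyz":[1.0,0,0],"grip":50},{"twist":[0,0,0],"xyz":[1.5,0,0],"grip":50},{"twist":[0,0,0],"xyz":[2.0,0,0],"grip":50}]'; python3 -m crank '[{"twist":[0,0,0],"xyz":[0.4,0,0],"grip":50},{"twist":[0,0,0],"xyz":[0.8,0,0],"grip":50}]'
```

```text
time: 28.2
tcp_pos: [474.0, -248.1, 68.3]
tcp_rot: [[-0.041, -0.999, -0.001], [-0.999, 0.041, 0.0], [-0.0, 0.001, -1.0]]
contact_force: [-11.6, 0.3, 17.1]
grip_width: 59.8
time: 28.45
tcp_pos: [474.8, -248.1, 68.3]
tcp_rot: [[-0.041, -0.999, -0.001], [-0.999, 0.041, 0.0], [-0.0, 0.001, -1.0]]
contact_force: [-12.9, 1.1, 16.9]
grip_width: 59.9
```

```bash
python3 -m crank '[{"twist":[0,0,0],"xyz":[0.4,0,0],"grip":50},{"twist":[0,0,0],"xyz":[0.8,0,0],"grip":50}]';python3 -m crank '[{"twist":[0,0,0],"xyz":[0.4,0,0],"grip":50},{"twist":[0,0,0],"xyz":[0.8,0,0],"grip":50}]'
```

```text
time: 28.7
tcp_pos: [474.9, -248.1, 68.3]
tcp_rot: [[-0.04, -0.999, -0.003], [-0.999, 0.04, 0.0], [-0.0, 0.003, -1.0]]
contact_force: [-16.7, 0.1, 19.5]
grip_width: 59.5
time: 28.95
tcp_pos: [475.0, -248.1, 68.3]
tcp_rot: [[-0.04, -0.999, -0.004], [-0.999, 0.04, 0.001], [-0.001, 0.004, -1.0]]
contact_force: [-18.9, 0.3, 21.6]
grip_width: 59.7
```

At the end stop (Fx rising, x stalled). Now ease x and push against the fence, keeping pressure.

```bash
python3 -m crank '[{"twist":[0,0,0],"xyz":[-0.4,0.3,0.1],"grip":50},{"twist":[0,0,0],"xyz":[-0.6,0.6,0.1],"grip":50},{"twist":[0,0,0],"xyz":[-0.6,0.9,0.1],"grip":50},{"twist":[0,0,0],"xyz":[-0.6,1.2,0.1],"grip":50}]';python3 -m crank '[{"twist":[0,0,0],"xyz":[0,0.3,0],"grip":50},{"twist":[0,0,0],"xyz":[0,0.6,0],"grip":50}]'
```

```text
time: 29.45
tcp_pos: [475.0, -248.0, 68.3]
tcp_rot: [[-0.04, -0.999, -0.003], [-0.999, 0.04, -0.001], [0.001, 0.002, -1.0]]
contact_force: [-16.0, -6.5, 16.4]
grip_width: 59.9
time: 29.7
tcp_pos: [475.0, -248.0, 68.3]
tcp_rot: [[-0.04, -0.999, -0.002], [-0.999, 0.04, -0.002], [0.003, 0.002, -1.0]]
contact_force: [-15.2, -8.6, 14.7]
grip_width: 59.7
```

```bash
python3 -m crank '[{"twist":[0,0,0],"xyz":[0,0.4,-0.1],"grip":50},{"twist":[0,0,0],"xyz":[0,0.8,-0.1],"grip":50},{"twist":[0,0,0],"xyz":[0,1.2,-0.1],"grip":50}]';python3 -m crank '[{"twist":[0,0,0],"xyz":[0,0.4,0],"grip":50},{"twist":[0,0,0],"xyz":[0,0.8,0],"grip":50},{"twist":[0,0,0],"xyz":[0,0.8,0],"grip":50}]'
python3 - <<'E'
from h import *
print(env.get_state()["wrist_torque"])
im=snap("wrist","w20");crop("w20",190,40,430,300,2,"c20")
E
```

```text
time: 30.08
tcp_pos: [475.0, -247.9, 68.3]
tcp_rot: [[-0.04, -0.999, -0.002], [-0.999, 0.04, -0.005], [0.005, 0.002, -1.0]]
contact_force: [-16.2, -12.2, 13.2]
grip_width: 59.6
time: 30.45
tcp_pos: [475.0, -247.8, 68.4]
tcp_rot: [[-0.04, -0.999, -0.002], [-0.999, 0.04, -0.006], [0.006, 0.002, -1.0]]
contact_force: [-14.3, -13.9, 13.4]
grip_width: 59.8
[-2.08308672  2.79759935 -0.05568482]
```

View pics/c20.png

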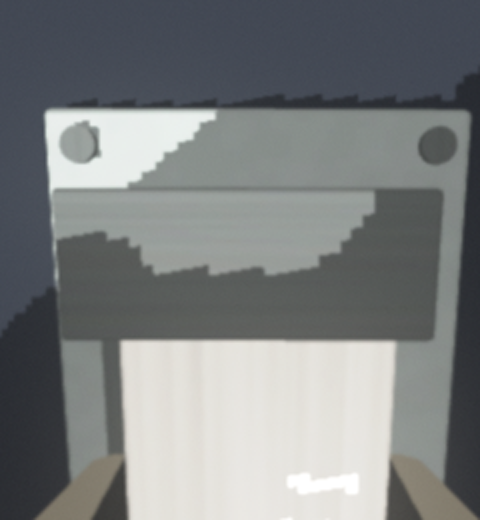

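Both contacts reached: x_s stalls at the stop, and y_s 0.9 is the same as the earlier fence contact. Unloading the lateral springs partly, still pressing, then releasing.

```bash
python3 -m crank '[{"twist":[0,0,0],"xyz":[-0.4,-0.6,-0.1],"grip":50},{"twist":[0,0,0],"xyz":[-0.8,-1.2,-0.1],"grip":50},{"twist":[0,0,0],"xyz":[-1.2,-1.6,-0.1],"grip":50},{"twist":[0,0,0],"xyz":[-1.2,-1.6,-0.1],"grip":50}]'
```

```text
time: 31.0
tcp_pos: [475.0, -247.9, 68.3]
tcp_rot: [[-0.041, -0.999, 0.001], [-0.999, 0.041, -0.003], [0.003, -0.001, -1.0]]
contact_force: [-11.1, -7.9, 12.3]
grip_width: 59.7
```

```bash
python3 -m crank '[{"twist":[0,0,0],"xyz":[-0.5,-0.5,0],"grip":50},{"twist":[0,0,0],"xyz":[-0.9,-1.0,0],"grip":50},{"twist":[0,0,0],"xyz":[-0.9,-1.0,0],"grip":50}]';python3 -m crank '[{"twist":[0,0,0],"xyz":[0,0,0.2],"grip":75},{"twist":[0,0,0],"xyz":[0,0,0.5],"grip":80},{"twist":[0,0,0],"xyz":[0,0,1],"grip":85},{"twist":[0,0,0],"xyz":[0,0,1],"grip":85}]'
```

```text
time: 31.38
tcp_pos: [474.9, -248.0, 68.3]
tcp_rot: [[-0.041, -0.999, 0.002], [-0.999, 0.041, -0.002], [0.002, -0.002, -1.0]]
contact_force: [-7.3, -4.7, 11.9]
grip_width: 59.9
time: 31.88
tcp_pos: [473.9, -244.4, 66.4]
tcp_rot: [[-0.041, -0.999, 0.0], [-0.999, 0.041, 0.005], [-0.005, 0.0, -1.0]]
contact_force: [-0.1, -0.1, -0.2]
grip_width: 85.1
```

```bash
python3 -m crank '[{"twist":[0,0,0],"xyz":[0,0,20],"grip":85},{"twist":[0,0,0],"xyz":[0,0,50],"grip":85},{"twist":[0,0,0],"xyz":[-20,0,100],"grip":85},{"twist":[0,0,0],"xyz":[-60,0,130],"grip":85},{"twist":[0,0,0],"xyz":[-70,0,130],"grip":85},{"twist":[0,0,0],"xyz":[-70,0,130],"grip":85},{"twist":[0,0,0],"xyz":[-70,0,130],"grip":85}]'
python3 - <<'E'
from h import *
snap("wrist","w21");snap("side","s21");snap("top","t21")
crop("w21",230,40,410,260,2,"c21");crop("s21",280,270,400,370,5,"c22");crop("w21",200,20,440,270,2,"c21")
E
```

```text
time: 32.75
tcp_pos: [403.9, -244.0, 195.1]
tcp_rot: [[-0.041, -0.999, -0.001], [-0.999, 0.041, 0.007], [-0.007, 0.002, -1.0]]
contact_force: [-0.1, 0.2, -0.8]
grip_width: 84.9
```

View pics/c21.png

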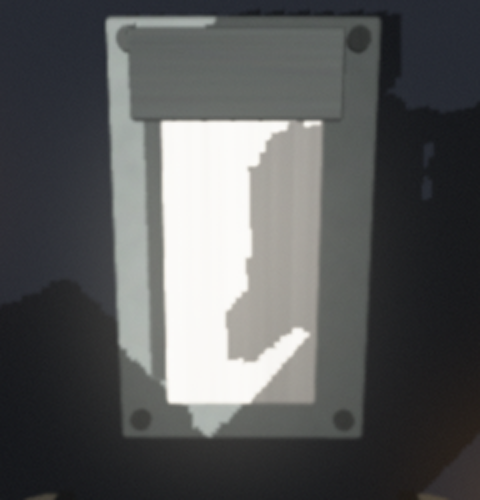

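View pics/c22.png

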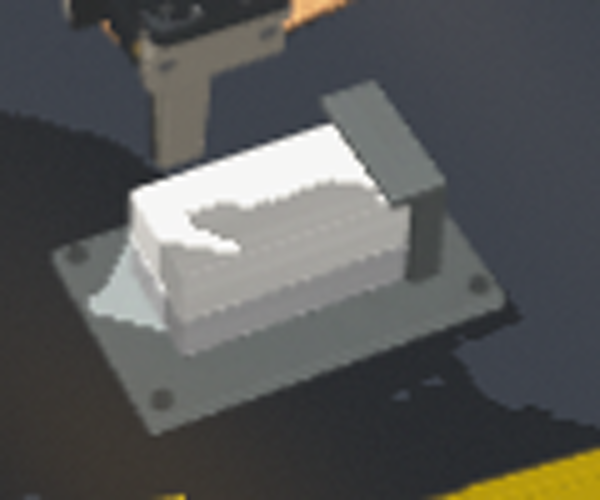

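View pics/t21.png

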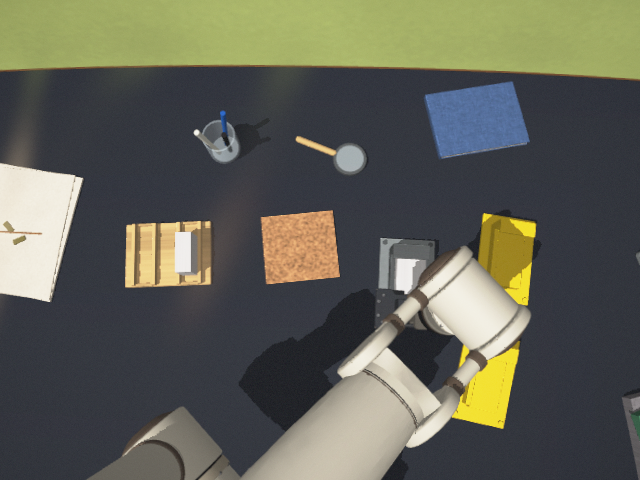

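```bash
python3 - <<'E'
from h import *
im=load("w21")
a=np.radians(-2.36);R=np.array([[np.cos(a),-np.sin(a)],[np.sin(a),np.cos(a)]])
f=lambda p,z:(R.T@(plane(im,(p[0]/2+200-.25,p[1]/2+20-.25),z)[:2]-[474.4,-248.7])).round(1)
for n,p,z in [("RL",(166,404),68),("RR",(317,404),68),("FLlip",(161,121),68),("FRlip",(323,121),68),("lipL",(131,119),76.5),("lipR",(341,119),76.5),("baseTL",(107,17),10),("baseTR",(380,17),10),("baseBL",(124,437),10),("baseBR",(363,437),10)]:print(n,f(p,z))
E
```

```text
RL [-59.9  31.4]
RR [-59.8 -30.1]
FLlip [47.2 30.6]
FRlip [ 47.2 -29.3]
lipL [46.5 40.4]
lipR [ 46.4 -34.7]
baseTL [99.5 59.4]
baseTR [ 99.3 -59.2]
baseBL [-89.7  59.4]
baseBR [-89.5 -60.1]
```

The slab is home: rear edge x_s −59.9, sides +31/−30, yaw about 0. The short slab, jar and lens are where they were. Handing in.

```bash
python3 -m crank '[{"twist":[0,0,0],"xyz":[0,0,0],"grip":85},{"twist":[0,0,0],"xyz":[0,0,0],"grip":85}]'; python3 -c "
from rig import env
print(env.sign_off())"
```

```text
time: 33.15
tcp_pos: [403.9, -244.5, 196.3]
tcp_rot: [[-0.041, -0.999, -0.0], [-0.999, 0.041, 0.005], [-0.005, 0.0, -1.0]]
contact_force: [-0.4, 0.3, -0.6]
grip_width: 85.2
the job is handed in; nothing more can be done
None
```

I took the longer slab out of the rack, tipped it flat onto the cork mat and let go. I then took it again flat, set it on the steel face about 40 mm short of the stop, slid it under the lip to the end stop and the fence, and released it. The job was handed in at about 33 s of the 72 s allowed.

**Final checks:** in the last wrist picture the slab's rear edge is at x = −59.9 mm and its sides at about +31 and −30 mm in the stand's frame. Its yaw is about 0, so it is home to within the roughly 0.5 mm I can measure. The arm reads about 0 N and touches nothing. In the last top view the short slab, jar and lens look to be where they were.

**Pressing force:** while sliding, the tool read mostly 13–19 N downward, plus about 6 N of slab weight. The highest downward reading was 21.6 N, at the stop. It was lower at the end, about 12–16 N during the fence push and the unloading before release.

**What went wrong or disagreed:**
- **Fence bind:** about 11 mm short of the stop the slab stuck briefly against the fence. I eased off sideways and it moved again.
- **Triangulated heights:** the two-view heights of the slab lying on the mat were scattered, averaging about 42 mm against the expected 39 mm. I used 39 mm; contact with the face came at the matching height.
- **Tool lean:** the tool leaned up to 0.3° while pushing sideways. I partly corrected this.

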